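# Unload the gang mould and pile the cast plates for curing

## Task

Slide the mould's cover fully back to its stop, lift every cast plate out and stack them flat in one square, aligned pile inside the outline on the plywood board. For the next casting lay the steel cores from the bench flat in cavities, one to a cavity, fins up, whichever cavities you like. Finish with the steel weight set squarely on top of the pile and the cover slid fully shut again, and leave the jar, screwdriver and carton alone.

Things in the scene. Friction and masses are not known exactly. Their poses are not given: they have to be found in the camera images.
- mould: fixed dark steel mould, 77 mm (x) by 383 mm (y), five open cavities in a row, centres at y = -148, -74, 0, 74, 148 mm, each 53 (x) by 63 mm (y), floor 8 mm and rim 22 mm above the table; midway in front and back wall of each a 34 mm wide finger notch down to the floor. A 30 mm high guide rail on each end runs from x = -45 to 155 mm (end stops 40 mm high). Origin: centre of its underside
- cover (a joint): grey sheet cover over the mould, 86 mm by 411 mm, top 36 mm above the table, sliding horizontally along the mould's x on the end rails: 0 m = closed, against its front stop, covering all the cavities; 0.110 m = fully back, against its rear stop, all cavities free
- cover_handle (a point): middle of the top face of the cover's black upright grip bar, 60 mm above the table; the bar is 16 mm thick (mould x), 70 mm long (mould y) and stands 24 mm above the cover
- board: fixed plywood curing board, 130 mm (x) by 140 mm (y), 6 mm thick, with a black outline, 62 mm (x) by 72 mm (y), drawn in the middle for the pile. Origin: centre of its underside; its x is the direction for the plates' x, either way round
- pile (a point): centre of the outline, on the top face of the board, 6 mm above the table
- weight: flat steel weight, slab 50 mm (x) by 60 mm (y), 14 mm thick, with a dark upright grip 16 mm (x) by 44 mm (y) on its top reaching 44 mm above its underside; about 0.45 kg; loose. Origin: centre of its underside
- jar: bystander: closed jar, 68 mm across, 100 mm high. Origin: centre of its underside
- driver: bystander: screwdriver lying on the bench. Origin: on its underside, mid-length
- carton: bystander: cardboard carton 90 x 130 x 70 mm. Origin: centre of its underside
- plate0: loose cast white resin mounting plate, 50 mm (x) by 60 mm (y), 12 mm thick, about 70 g, flat on both faces; at the start it lies in one cavity of the mould with its x along the mould's x (3 to 5 of the plates are there, the others are absent). Origin: the centre of the plate, 6 mm above its underside; either face may be up
- plate1: loose cast white resin mounting plate, 50 mm (x) by 60 mm (y), 12 mm thick, about 70 g, flat on both faces; at the start it lies in one cavity of the mould with its x along the mould's x (3 to 5 of the plates are there, the others are absent). Origin: the centre of the plate, 6 mm above its underside; either face may be up
- plate2: loose cast white resin mounting plate, 50 mm (x) by 60 mm (y), 12 mm thick, about 70 g, flat on both faces; at the start it lies in one cavity of the mould with its x along the mould's x (3 to 5 of the plates are there, the others are absent). Origin: the centre of the plate, 6 mm above its underside; either face may be up
- plate3: loose cast white resin mounting plate, 50 mm (x) by 60 mm (y), 12 mm thick, about 70 g, flat on both faces; at the start it lies in one cavity of the mould with its x along the mould's x (3 to 5 of the plates are there, the others are absent). Origin: the centre of the plate, 6 mm above its underside; either face may be up
- plate4: loose cast white resin mounting plate, 50 mm (x) by 60 mm (y), 12 mm thick, about 70 g, flat on both faces; at the start it lies in one cavity of the mould with its x along the mould's x (3 to 5 of the plates are there, the others are absent). Origin: the centre of the plate, 6 mm above its underside; either face may be up
- cavity0 (a point): middle of the floor of cavity 0 of the mould, 8 mm above the table
- cavity1 (a point): middle of the floor of cavity 1 of the mould, 8 mm above the table
- cavity2 (a point): middle of the floor of cavity 2 of the mould, 8 mm above the table
- cavity3 (a point): middle of the floor of cavity 3 of the mould, 8 mm above the table
- cavity4 (a point): middle of the floor of cavity 4 of the mould, 8 mm above the table
- core0: loose steel mould core: slab 44 mm (x) by 50 mm (y), 6 mm thick, with an upright grip fin 16 mm (x) by 36 mm (y) on its top reaching 20 mm above its underside; about 160 g; lies on the bench at the start (3 or 4 are there). It fits a cavity with its x along the mould's x. Origin: centre of its underside
- core1: loose steel mould core: slab 44 mm (x) by 50 mm (y), 6 mm thick, with an upright grip fin 16 mm (x) by 36 mm (y) on its top reaching 20 mm above its underside; about 160 g; lies on the bench at the start (3 or 4 are there). It fits a cavity with its x along the mould's x. Origin: centre of its underside
- core2: loose steel mould core: slab 44 mm (x) by 50 mm (y), 6 mm thick, with an upright grip fin 16 mm (x) by 36 mm (y) on its top reaching 20 mm above its underside; about 160 g; lies on the bench at the start (3 or 4 are there). It fits a cavity with its x along the mould's x. Origin: centre of its underside
- core3: loose steel mould core: slab 44 mm (x) by 50 mm (y), 6 mm thick, with an upright grip fin 16 mm (x) by 36 mm (y) on its top reaching 20 mm above its underside; about 160 g; lies on the bench at the start (3 or 4 are there). It fits a cavity with its x along the mould's x. Origin: centre of its underside
Not all that is in view belongs to the job. Leave any blue look-alike of the core0 alone.

How it is judged (in metres and radians):
On the way, in this order (a step that is already met when the one before it is completed fails the run):
1. the mould's cover is fully back (within 6 mm of its rear stop) (value of joint cover above 0.104 m), for 0.2 s.
2. every plate lies flat in the pile within the outline on the board (centres within 12 mm of the outline's) (horizontal distance between each of plate0, plate1, plate2, plate3, plate4 and pile below 0.012 m and angle between the x axis of each of plate0, plate1, plate2, plate3, plate4 and the x axis of board, either way round below 0.15 rad and (angle between plate0's own z axis and vertical below 0.06 rad or angle between plate0's own z axis and vertical above 3.08 rad) and (angle between plate1's own z axis and vertical below 0.06 rad or angle between plate1's own z axis and vertical above 3.08 rad) and (angle between plate2's own z axis and vertical below 0.06 rad or angle between plate2's own z axis and vertical above 3.08 rad) and (angle between plate3's own z axis and vertical below 0.06 rad or angle between plate3's own z axis and vertical above 3.08 rad) and (angle between plate4's own z axis and vertical below 0.06 rad or angle between plate4's own z axis and vertical above 3.08 rad)), for 0.2 s.
At the end, for the whole second after the job is handed in: Plates flat in one pile, centres within 8 mm of the outline's and each other, within 0.1 rad of square; the weight flat on top, within 12 mm and 0.15 rad; each core flat on the floor of a cavity, fin up; the cover shut to within 5 mm; all at rest (value of joint cover below 0.005 m and horizontal distance between each of plate0, plate1, plate2, plate3, plate4 and pile below 0.008 m and angle between the x axis of each of plate0, plate1, plate2, plate3, plate4 and the x axis of board, either way round below 0.1 rad and (angle between plate0's own z axis and vertical below 0.06 rad or angle between plate0's own z axis and vertical above 3.08 rad) and linear speed of each of plate0, plate1, plate2, plate3, plate4, weight, core0, core1, core2, core3 below 0.02 m/s and z of each of plate0, plate1, plate2, plate3, plate4 in the frame of weight below -0.004 m and horizontal distance between plate0 and plate1 below 0.008 m and horizontal distance between each of plate0, plate1 and plate2 below 0.008 m and horizontal distance between each of plate0, plate1, plate2 and plate3 below 0.008 m and horizontal distance between each of plate0, plate1, plate2, plate3 and plate4 below 0.008 m and (angle between plate1's own z axis and vertical below 0.06 rad or angle between plate1's own z axis and vertical above 3.08 rad) and (angle between plate2's own z axis and vertical below 0.06 rad or angle between plate2's own z axis and vertical above 3.08 rad) and (angle between plate3's own z axis and vertical below 0.06 rad or angle between plate3's own z axis and vertical above 3.08 rad) and (angle between plate4's own z axis and vertical below 0.06 rad or angle between plate4's own z axis and vertical above 3.08 rad) and horizontal distance between weight and pile below 0.012 m and angle between the x axis of weight and the x axis of board, either way round below 0.15 rad and angle between each of weight, core0, core1, core2, core3's own z axis and vertical below 0.06 rad and (horizontal distance between core0 and cavity0 below 0.0095 m or horizontal distance between core0 and cavity1 below 0.0095 m or horizontal distance between core0 and cavity2 below 0.0095 m or horizontal distance between core0 and cavity3 below 0.0095 m or horizontal distance between core0 and cavity4 below 0.0095 m) and z of each of core0, core1, core2, core3 in the frame of mould below 0.0105 m and (horizontal distance between core1 and cavity0 below 0.0095 m or horizontal distance between core1 and cavity1 below 0.0095 m or horizontal distance between core1 and cavity2 below 0.0095 m or horizontal distance between core1 and cavity3 below 0.0095 m or horizontal distance between core1 and cavity4 below 0.0095 m) and (horizontal distance between core2 and cavity0 below 0.0095 m or horizontal distance between core2 and cavity1 below 0.0095 m or horizontal distance between core2 and cavity2 below 0.0095 m or horizontal distance between core2 and cavity3 below 0.0095 m or horizontal distance between core2 and cavity4 below 0.0095 m) and (horizontal distance between core3 and cavity0 below 0.0095 m or horizontal distance between core3 and cavity1 below 0.0095 m or horizontal distance between core3 and cavity2 below 0.0095 m or horizontal distance between core3 and cavity3 below 0.0095 m or horizontal distance between core3 and cavity4 below 0.0095 m)); the robot touches nothing.
It fails at once if the jar is moved more than 30 mm (distance of jar from where it was at the start of the episode above 0.03 m).
It fails at once if the driver is moved more than 30 mm (distance of driver from where it was at the start of the episode above 0.03 m).
It fails at once if the carton is moved more than 30 mm (distance of carton from where it was at the start of the episode above 0.03 m).
Of plate0, plate1, plate2, plate3, plate4 only 3 to 5 are there at a start; the rules pass over those that are not, and their reading is None.
Of core0, core1, core2, core3 only 3 to 4 are there at a start; the rules pass over those that are not, and their reading is None.
At some moment in a run one of core0, core1, core2, core3 may be knocked a few centimetres aside while the robot is not near it.
Once in a run the grip may slacken for a moment while it holds something.
It also fails if it takes over 210 s, if anything falls off the work surface, if the arm or the gripper's body presses on something with over 40 N, if the wrist force passes 120 N, or if a joint passes its speed limit or range.

## Robot

A 6-joint arm with a two-finger parallel gripper is mounted at the origin on the work surface. World frame = base frame: x ahead of the robot, y to its left, z up, the work surface at z = 0. Lengths are in mm, angles in rad, forces in N, time in s.
With the tool pointing down it reaches from about 425 to 925 mm from the base axis. Payload 12.5 kg.
Tool frame: the origin (TCP) lies on the centre line of the jaws, within the pads' length; the fingertips stand 22 mm ahead of it and the grasp point (between the pads) lies 3 mm ahead of it; z points along the fingers, y is the line along which they close (so a half turn about z gives the same grasp; the last joint's range is limited). The gripper opens to 85 mm and grips with 20 to 120 N. Pads are 22 mm wide; open, the fingers measure 114 mm over their backs; the gripper's body (76 mm by 85 mm) begins 54 mm behind the grasp point. The pads swing forward as they close: fully open they stand 13 mm farther back than shut.
Start: joints at [1.166, 0.491, 1.559, -0, 1.092, -0.106], TCP at [183.965, 597.327, 253.327] pointing down, gripper open.
Joint ranges: [-3.1, 3.1], [-0.84, 2.19], [0.05, 2.79], [-1.13, 4.28], [0.06, 2.93], [-2.69, 2.69]. Speed limits (rad/s): [2.22, 2.22, 2.79, 3.14, 3.14, 3.14].

## Interface

Orientations are given as a rotation vector (axis times angle).
In Python, from bench import get_state, read_camera, get_calibration, close_job, boxes_of, regions_of, place_of gives the robot as it stands.
- The arm moves only by the tool arm_command, never from a script. Its argument "moves" is a list of rows, each an object with "offset": the shift along the tool's x, y, z in mm, a list of three; "roll": the turn about the tool's z in rad; "gripper": the opening, from 0 (shut) to 1 (fully open). In form: [{"offset": [x, y, z], "roll": roll, "gripper": gripper}, ...]. A call has 1 to 20 rows; each row is the pose to reach, as a shift and turn from the pose commanded when the call began, along the tool's axes at that moment; what a row does not reach only later rows make up. A row lasts 1/10 s, in which the tool goes at most 50 mm and 8.59 degrees, less where a joint would pass 70% of its speed; a pose out of reach is approached as far as the arm can. A call with a gripper value outside its range is refused whole. The fingers move at their own pace and stop on an object; the grip force is fixed at half the most. Time passes only in rows, so rows that repeat a pose let the fingers close. It gives the time, the measured TCP pose, the force, the opening and the grip force at its end, in the units of the state.
- get_state(): the state, without advancing time (a new reading comes with each control period).
- read_camera(name): name is "scene" or "top" or "wrist"; returns the picture (400x640x3 uint8, red, green, blue); there is no depth.
- get_calibration(name): a dict with "vertical_fov" (degrees; the focal length in pixels is half the picture's height over the tangent of half this angle, whatever the lens; pixels are square), "cx", "cy" (the principal point, pixels), "T" (4x4, takes a point from camera to world coordinates); the wrist camera has in their place "hand_eye" (4x4, takes a point from camera to tool coordinates, whose origin is the TCP and whose axes are the flange's). Camera axes: x right, y up, looking along -z (the intrinsics and any distortion apply to the point x, -y, -z); pixel columns grow to the right and rows downward; lengths in mm; the calibration is good to about 2 mm. A picture is of the moment at which its call begins: read the wrist's pose just before it. get_calibration takes no time and is no camera call.
- close_job(): hands the job in; it is judged then, once.
Trained networks look in the newest picture that a camera, given by its name, has taken for a name from the list of things; names that differ only in an ending like _2 or _b are one class to them, and where a whole thing is asked for, a point or a joint stands for the part that bears it (a point fixed in the world has none). Each returns a list of dicts, best first, with "p" (0 to 1); they miss things now and then, are a little off and sometimes report something else, mostly with a low value. They report only what shows in the picture. A call takes as long as a camera call. They do not tell look-alikes from the thing itself.
- boxes_of(label, camera): "at" ([column, row] in pixels, amid what is visible of it).
- regions_of(label, camera): "region" (400x640 bool, what is visible of it) and "at" ([column, row] in pixels, amid what is visible of it).
- place_of(label, camera): "at" ([column, row] in pixels: a listed point, or the origin of a listed thing).
The state is a dict: "t": time; "joint_positions": joint angles; "dq": joint speeds; "joint_efforts": joint torques, N m; "ee_pos": TCP position; "ee_rot": TCP orientation; "wrist_force": force on the tool from outside, world axes, zero at the start; "ft_torque": the same for the moment, N m; "opening": opening from 0.0 (shut) to 1.0 (fully open); "gripper_force": force on a finger pad.
Only numpy, scipy, OpenCV 4.12 (cv2) and the standard library are available. Lean on these libraries where they do the work, as an engineer would, in place of code of your own. Each camera call takes 0.05 s, during which the arm holds its last target. There are 200 camera calls.

## Working session

There is one attempt and no reset: what is moved stays moved. The work goes in short steps, Python scripts to look and compute and a tool call to move; the robot and the scene stay as the last step left them, time stands still between calls to the robot, and variables do not carry over. Pictures are saved under pics/ and viewed, at most 14 in all, crops included, and the job is handed in when it is done.

Besides the shell and the picture viewer there is one more tool, called after ">>>" as name([rows], argument=value, ...), one row to a line, values as JSON. arm_command: Moves the arm, as the interface text tells. Its arguments: {"type":"object","properties":{"moves":{"type":"array"}},"required":["moves"]}

```bash
mkdir -p pics; ls; python3 - <<'E'
from bench import *
import cv2,numpy as np
s=get_state();print(s['t'],s['ee_pos'],s['ee_rot'],s['opening'])
for c in ['scene','top','wrist']:
    k=get_calibration(c);print(c,{a:(np.round(b,3).tolist() if not isinstance(b,str) else b) for a,b in k.items()})
for c in ['scene','top']:
    cv2.imwrite(f'pics/{c}0.png',read_camera(c)[:,:,::-1])
E
```

```text
pics
0.0 [183.89013726 597.10585772 252.70372263] [-4.67586766e-01 -3.10633814e+00  1.82150482e-03] 0.9991553434562259
scene {'vertical_fov': 43.064, 'cx': 321.617, 'cy': 192.985, 'T': [[0.528, -0.541, 0.655, 1722.475], [0.849, 0.323, -0.418, -779.386], [0.015, 0.777, 0.63, 1205.957], [0.0, 0.0, 0.0, 1.0]]}
top {'vertical_fov': 43.723, 'cx': 316.844, 'cy': 197.347, 'T': [[0.016, 0.982, -0.186, 246.772], [-1.0, 0.013, -0.019, -36.216], [-0.016, 0.187, 0.982, 1580.189], [0.0, 0.0, 0.0, 1.0]]}
wrist {'vertical_fov': 60.245, 'cx': 316.826, 'cy': 194.548, 'hand_eye': [[0.0, 0.958, 0.286, 72.411], [1.0, -0.001, 0.001, -2.315], [0.001, 0.286, -0.958, -119.864], [0.0, 0.0, 0.0, 1.0]]}
```

View pics/top0.png

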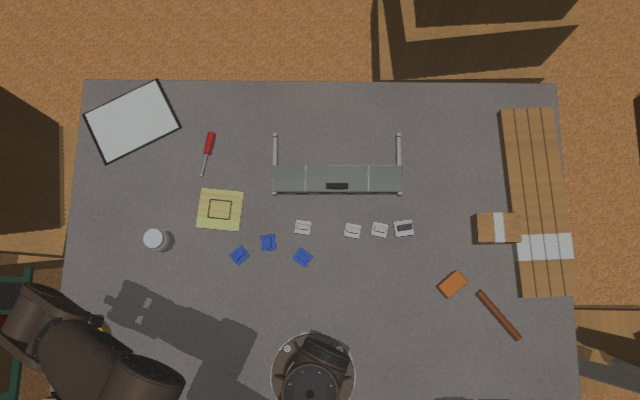

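View pics/scene0.png

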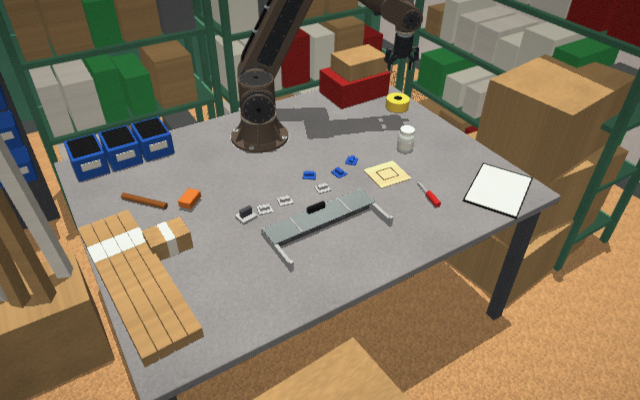

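The top view shows the mould with its shut cover at (336,179), handle at (337,186), and the board at (220,209). There are three steel cores at (303,228), (353,231) and (380,230). The weight is the dark-gripped one at (404,228). The blue look-alikes are at (240,255), (269,242) and (303,257). The bystanders are the jar (155,240), driver (207,152) and carton (498,228).

```bash
cat > h.py <<'E'
from bench import *
import cv2,numpy as np
from scipy.spatial.transform import Rotation as R
def cam(name,s=None):
    k=get_calibration(name); f=200/np.tan(np.radians(k['vertical_fov']/2))
    if 'T' in k: T=np.array(k['T'])
    else:
        s=s or get_state(); T0=np.eye(4);T0[:3,:3]=R.from_rotvec(s['ee_rot']).as_matrix();T0[:3,3]=s['ee_pos']
        T=T0@np.array(k['hand_eye'])
    return f,k['cx'],k['cy'],T
def p2w(c,px,z):
    f,cx,cy,T=c; px=np.atleast_2d(np.array(px,float))
    d=np.c_[(px[:,0]-cx)/f,-(px[:,1]-cy)/f,-np.ones(len(px))]@T[:3,:3].T
    return T[:3,3]+d*((z-T[2,3])/d[:,2])[:,None]
def w2p(c,P):
    f,cx,cy,T=c; q=(np.atleast_2d(P)-T[:3,3])@T[:3,:3]
    return np.c_[cx+f*q[:,0]/-q[:,2],cy-f*q[:,1]/-q[:,2]]
def yaw(s):  # world direction of tool y, and tool x
    M=R.from_rotvec(s['ee_rot']).as_matrix(); return M
def go(x,y,z,psi=None,s=None):
    """offset & roll to bring TCP to x,y,z with closing line (tool y) at world angle psi"""
    s=s or get_state(); M=yaw(s); o=M.T@(np.array([x,y,z])-s['ee_pos'])
    r=0
    if psi is not None:
        a=np.arctan2(M[1,1],M[0,1]); r=-(psi-a); r=(r+np.pi/2)%np.pi-np.pi/2
    return np.round(o,1).tolist(),round(r,3)
def rect(mask):
    c=max(cv2.findContours(mask.astype(np.uint8),cv2.RETR_EXTERNAL,cv2.CHAIN_APPROX_NONE)[0],key=cv2.contourArea)
    return c[:,0,:].astype(float)
E
python3 - <<'E'
from h import *
read_camera('top'); c=cam('top')
print(p2w(c,[[315,375]],0))
for l,z in [('mould',0),('cover_handle',60),('board',0),('pile',6),('weight',0),('core0',0),('jar',0),('driver',0),('carton',0)]:
    print(l,[(round(d['p'],2),np.round(d['at']).tolist(),np.round(p2w(c,d['at'],z)[0]).tolist()) for d in place_of(l,'top')][:8])
s=get_state();print(yaw(s).round(3))
E
```

```text
[[ 0.12951316 -9.07458029  0.        ]]
mould [(0.64, [336.0, 181.0], [602.0, -67.0, 0.0])]
cover_handle [(0.82, [339.0, 184.0], [580.0, -75.0, 60.0])]
board [(0.73, [334.0, 186.0], [584.0, -60.0, 0.0]), (0.67, [384.0, 230.0], [444.0, -221.0, 0.0]), (0.56, [220.0, 210.0], [500.0, 305.0, 0.0]), (0.54, [358.0, 180.0], [606.0, -138.0, 0.0])]
pile [(0.57, [220.0, 210.0], [499.0, 304.0, 6.0]), (0.22, [219.0, 212.0], [495.0, 306.0, 6.0])]
weight [(0.71, [403.0, 228.0], [452.0, -280.0, 0.0]), (0.61, [338.0, 186.0], [585.0, -73.0, 0.0])]
core0 [(0.79, [240.0, 253.0], [364.0, 234.0, 0.0]), (0.73, [269.0, 240.0], [407.0, 145.0, 0.0]), (0.54, [304.0, 226.0], [453.0, 33.0, 0.0]), (0.53, [352.0, 229.0], [446.0, -119.0, 0.0]), (0.52, [384.0, 233.0], [435.0, -223.0, 0.0]), (0.47, [304.0, 258.0], [351.0, 33.0, 0.0])]
jar [(0.74, [164.0, 241.0], [399.0, 481.0, 0.0])]
driver [(0.68, [206.0, 153.0], [690.0, 363.0, 0.0])]
carton [(0.6, [494.0, 230.0], [450.0, -567.0, 0.0])]
[[-0.956  0.294  0.   ]
 [ 0.294  0.956  0.   ]
 [-0.     0.    -1.   ]]
```

```bash
python3 - <<'E'
from h import *
print(go(580,-70,300,np.pi/2), go(500,305,260,np.pi/2))
E
```

```text
([-574.9, -521.2, -46.7], np.float64(-0.299)) ([-388.1, -186.3, -6.7], np.float64(-0.299))
```

>>> arm_command([
  {"offset":[-388,-186,-7],"roll":-0.3,"gripper":1},
  {"offset":[-388,-186,-7],"roll":-0.3,"gripper":1},
  {"offset":[-388,-186,-7],"roll":-0.3,"gripper":1},
  {"offset":[-388,-186,-7],"roll":-0.3,"gripper":1},
  {"offset":[-388,-186,-7],"roll":-0.3,"gripper":1},
  {"offset":[-388,-186,-7],"roll":-0.3,"gripper":1},
  {"offset":[-388,-186,-7],"roll":-0.3,"gripper":1},
  {"offset":[-388,-186,-7],"roll":-0.3,"gripper":1},
  {"offset":[-388,-186,-7],"roll":-0.3,"gripper":1},
  {"offset":[-388,-186,-7],"roll":-0.3,"gripper":1},
  {"offset":[-388,-186,-7],"roll":-0.3,"gripper":1},
  {"offset":[-388,-186,-7],"roll":-0.3,"gripper":1},
  {"offset":[-388,-186,-7],"roll":-0.3,"gripper":1},
])

```text
t: 1.9
ee_pos: [499.2, 306.2, 260.4]
ee_rot: [0.004, -3.142, -0.0]
wrist_force: [0.2, -0.1, -0.6]
opening: 0.997
gripper_force: 0.0
```

```bash
python3 - <<'E'
from h import *
s=get_state();im=read_camera('wrist');cv2.imwrite('pics/w1.png',im[:,:,::-1]);c=cam('wrist',s)
print(s['t'],s['ee_pos'],yaw(s).round(3)[:,1])
for l,z in [('pile',6),('board',0)]:
    print(l,[(round(d['p'],2),np.round(d['at']).tolist(),np.round(p2w(c,d['at'],z)[0],1).tolist()) for d in place_of(l,'wrist')][:5])
for d in regions_of('board','wrist')[:2]:
    q=rect(d['region']); print(d['p'],d['at'],cv2.minAreaRect(p2w(c,q,6)[:,:2].astype(np.float32)))
print(go(580,-70,300,np.pi/2))
E
```

```text
1.9 [499.18974636 306.23127678 260.38016973] [-0.003  1.     0.   ]
pile [(0.56, [320.0, 166.0], [504.4, 307.6, 6.0])]
board [(0.65, [320.0, 165.0], [504.4, 307.0, 0.0])]
0.95 [318.7, 163.5] ((503.7415771484375, 305.4444580078125), (139.2705078125, 130.2996826171875), 85.2322769165039)
([-79.6, -376.1, -39.7], np.float64(0.002))
```

View pics/w1.png

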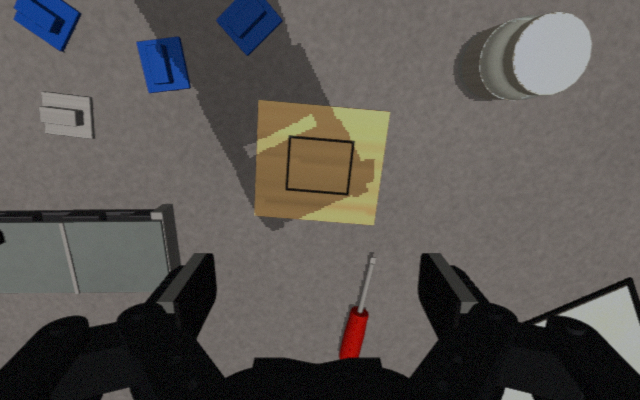

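The board fills (256–389, 100–225) with its outline at about (289,137)–(354,194), and the fitted size of 139 x 130 mm matches. The jar is at (540,55) and the driver at (360,320).

>>> arm_command([
  {"offset":[-80,-376,-40],"roll":0,"gripper":1},
  {"offset":[-80,-376,-40],"roll":0,"gripper":1},
  {"offset":[-80,-376,-40],"roll":0,"gripper":1},
  {"offset":[-80,-376,-40],"roll":0,"gripper":1},
  {"offset":[-80,-376,-40],"roll":0,"gripper":1},
  {"offset":[-80,-376,-40],"roll":0,"gripper":1},
  {"offset":[-80,-376,-40],"roll":0,"gripper":1},
  {"offset":[-80,-376,-40],"roll":0,"gripper":1},
  {"offset":[-80,-376,-40],"roll":0,"gripper":1},
  {"offset":[-80,-376,-40],"roll":0,"gripper":1},
  {"offset":[-80,-376,-40],"roll":0,"gripper":1},
])

```text
t: 3.2
ee_pos: [580.2, -69.5, 300.1]
ee_rot: [0.003, -3.141, -0.001]
wrist_force: [1.1, -0.8, -0.4]
opening: 1.001
gripper_force: 0.0
```

```bash
python3 - <<'E'
from h import *
s0=dict(ee_pos=[499.2,306.2,260.4],ee_rot=[0.004,-3.142,0]); c0=cam('wrist',s0)
g=cv2.imread('pics/w1.png',0)[125:205,275:365]
cs=[k for k in cv2.findContours((g<45).astype(np.uint8),cv2.RETR_CCOMP,cv2.CHAIN_APPROX_NONE)[0] if cv2.contourArea(k)>2000]
for k in cs: print('outline',cv2.minAreaRect(p2w(c0,k[:,0,:]+[275,125],6)[:,:2].astype(np.float32)))
s=get_state();im=read_camera('wrist');cv2.imwrite('pics/w2.png',im[:,:,::-1]);c=cam('wrist',s)
print(s['t'],s['ee_pos'],yaw(s).round(3)[:,1])
for l,z in [('mould',0),('cover_handle',60),('core0',0),('weight',0)]:
    print(l,[(round(d['p'],2),np.round(d['at']).tolist(),np.round(p2w(c,d['at'],z)[0],1).tolist()) for d in place_of(l,'wrist')][:6])
for l,z in [('cover',36),('cover_handle',60),('core0',6),('weight',14)]:
  for d in regions_of(l,'wrist')[:6]:
    q=rect(d['region']); print(l,round(d['p'],2),d['at'],cv2.minAreaRect(p2w(c,q,z)[:,:2].astype(np.float32)))
E
```

```text
outline ((504.6859130859375, 305.8056945800781), (70.9232406616211, 61.09461212158203), 85.0093994140625)
outline ((504.6246032714844, 305.8423156738281), (69.27730560302734, 58.967037200927734), 85.12293243408203)
3.2 [580.22385939 -69.5190523  300.12819119] [-0.002  1.     0.   ]
mould [(0.61, [319.0, 167.0], [597.1, -69.9, 0.0])]
cover_handle [(0.82, [317.0, 158.0], [574.6, -72.3, 60.0])]
core0 [(0.95, [416.0, 40.0], [451.6, 39.3, 0.0]), (0.86, [274.0, 32.0], [443.2, -120.0, 0.0]), (0.68, [196.0, 36.0], [447.5, -207.8, 0.0])]
weight [(0.76, [133.0, 40.0], [452.4, -279.2, 0.0]), (0.72, [276.0, 32.0], [443.1, -118.5, 0.0])]
cover 0.66 [321.2, 182.1] ((604.3846435546875, -69.87066650390625), (86.92576599121094, 410.53106689453125), 0.729313313961029)
cover_handle 0.8 [318.9, 182.1] ((598.3091430664062, -69.89657592773438), (81.48390197753906, 383.7980041503906), 0.7273286581039429)
cover_handle 0.74 [632.2, 272.7] ((701.7273559570312, 289.45733642578125), (72.96923828125, 25.086503982543945), 15.064642906188965)
core0 0.82 [415.7, 37.8] ((451.13818359375, 35.89396667480469), (50.473018646240234, 44.11616897583008), 83.5237808227539)
core0 0.61 [518.9, 3.7] ((420.002197265625, 145.09295654296875), (15.51010513305664, 46.80109786987305), 0.12397326529026031)
core0 0.6 [192.9, 32.9] ((446.9466857910156, -205.36875915527344), (52.2855110168457, 45.59017562866211), 78.22268676757812)
core0 0.57 [273.6, 29.9] ((442.6407470703125, -120.78974914550781), (49.73371887207031, 43.93068313598633), 79.5351791381836)
core0 0.46 [631.4, 271.9] ((731.0758666992188, 343.0530700683594), (83.91390991210938, 30.132413864135742), 15.064640998840332)
core0 0.18 [322.6, 180.4] ((662.4720458984375, -67.85220336914062), (218.09585571289062, 445.0299377441406), 0.6517757177352905)
weight 0.76 [127.3, 38.8] ((453.0699157714844, -283.1610107421875), (53.68219757080078, 75.36026000976562), 9.029099464416504)
```

View pics/w2.png

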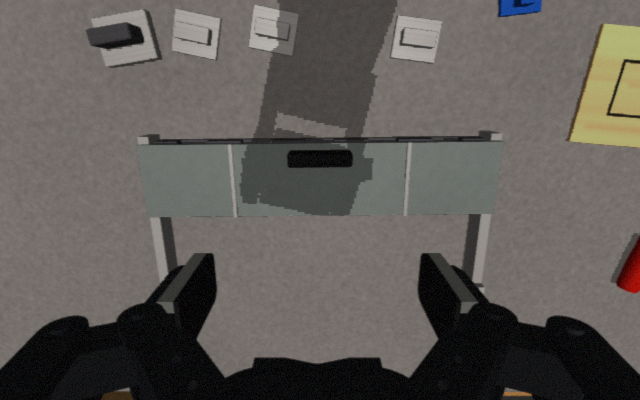

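The cover fits 86.9 x 410.5 mm at (604,-70) with a yaw of 0.7°. The black grip bar is at about (320,157), the three cores at (417,38), (273,30) and (196,34), and the weight with the dark grip at (125,38). None of these is blue.

```bash
python3 - <<'E'
from h import *
s=get_state(); c=cam('wrist',s); print(s['joint_positions'].round(2) if hasattr(s['joint_positions'],'round') else s['joint_positions'])
M=yaw(s)
for t in (9,15,22,28): print(t,w2p(c,[np.array(s['ee_pos'])+M@np.array([x,y,t]) for x in(-11,11) for y in(-42.5,42.5)]).round().tolist())
g=cv2.imread('pics/w2.png',0)[143:173,280:360]
k=rect(g<35)+[280,143]; print(k.min(0),k.max(0)); 
b=k[:,1].min();print(p2w(c,[[320,150]],60),p2w(c,[[288,b+4],[352,b+4]],60), w2p(c,[[566,-70,60],[582,-70,60],[566,-70,36],[574,-105,60],[574,-35,60]]))
print(go(574,-70,72,0.0127))
E
```

```text
[-0.23  0.39  1.6   0.    1.15 -1.81]
9 [[223.0, 297.0], [422.0, 297.0], [219.0, 250.0], [427.0, 250.0]]
15 [[227.0, 289.0], [418.0, 289.0], [223.0, 244.0], [422.0, 244.0]]
22 [[231.0, 281.0], [414.0, 281.0], [227.0, 237.0], [418.0, 237.0]]
28 [[234.0, 274.0], [410.0, 274.0], [230.0, 232.0], [414.0, 232.0]]
[287. 150.] [352. 167.]
[[566.03373704 -69.67525153  60.        ]] [[ 570.34030448 -103.36856782   60.        ]
 [ 570.19510071  -35.95117905   60.        ]] [[319.69082337 149.96736154]
 [319.62594582 164.94510564]
 [319.54665726 146.48424892]
 [286.5321453  157.43229337]
 [352.78835229 157.57427353]]
([6.5, 0.2, 228.3], np.float64(1.56))
```

>>> arm_command([
  {"offset":[6,0,40],"roll":1.56,"gripper":1},
  {"offset":[6,0,80],"roll":1.56,"gripper":1},
  {"offset":[6,0,120],"roll":1.56,"gripper":1},
  {"offset":[6,0,150],"roll":1.56,"gripper":1},
  {"offset":[6,0,170],"roll":1.56,"gripper":1},
  {"offset":[6,0,170],"roll":1.56,"gripper":1},
  {"offset":[6,0,170],"roll":1.56,"gripper":1},
  {"offset":[6,0,170],"roll":1.56,"gripper":1},
  {"offset":[6,0,170],"roll":1.56,"gripper":1},
  {"offset":[6,0,170],"roll":1.56,"gripper":1},
  {"offset":[6,0,170],"roll":1.56,"gripper":1},
  {"offset":[6,0,200],"roll":1.56,"gripper":1},
  {"offset":[6,0,229],"roll":1.56,"gripper":1},
  {"offset":[6,0,229],"roll":1.56,"gripper":0},
  {"offset":[6,0,229],"roll":1.56,"gripper":0},
  {"offset":[6,0,229],"roll":1.56,"gripper":0},
  {"offset":[6,0,229],"roll":1.56,"gripper":0},
  {"offset":[6,0,229],"roll":1.56,"gripper":0},
  {"offset":[6,0,229],"roll":1.56,"gripper":0},
  {"offset":[6,0,229],"roll":1.56,"gripper":0},
])

```text
t: 5.65
ee_pos: [575.2, -70.6, 72.7]
ee_rot: [2.206, 2.233, 0.002]
wrist_force: [-0.5, 0.6, 7.3]
opening: 0.162
gripper_force: 59.0
```

```bash
python3 - <<'E'
from h import *
s=get_state();print(s['ee_pos'],yaw(s).round(3)[:,1],s['opening'],s['gripper_force'],s['wrist_force'],go(s['ee_pos'][0]+111,s['ee_pos'][1]+1.4,s['ee_pos'][2]))
E
```

```text
[575.18499044 -70.63899966  72.70030911] [1.    0.012 0.003] 0.16222568883314362 59.034740924835205 [-0.45678356  0.55895703  7.29111123] ([0.1, 111.0, 0.3], 0)
```

>>> arm_command([
  {"offset":[0,10,0],"roll":0,"gripper":0},
  {"offset":[0,20,0],"roll":0,"gripper":0},
  {"offset":[0,30,0],"roll":0,"gripper":0},
  {"offset":[0,40,0],"roll":0,"gripper":0},
  {"offset":[0,50,0],"roll":0,"gripper":0},
  {"offset":[0,60,0],"roll":0,"gripper":0},
  {"offset":[0,70,0],"roll":0,"gripper":0},
  {"offset":[0,80,0],"roll":0,"gripper":0},
  {"offset":[0,90,0],"roll":0,"gripper":0},
  {"offset":[0,100,0],"roll":0,"gripper":0},
  {"offset":[0,106,0],"roll":0,"gripper":0},
  {"offset":[0,109,0],"roll":0,"gripper":0},
  {"offset":[0,111,0],"roll":0,"gripper":0},
  {"offset":[0,111,0],"roll":0,"gripper":0},
  {"offset":[0,111,0],"roll":0,"gripper":0},
])

```text
t: 7.15
ee_pos: [681.3, -69.3, 72.6]
ee_rot: [-2.202, -2.23, 0.01]
wrist_force: [-27.6, -2.3, 22.0]
opening: 0.163
gripper_force: 61.0
```

>>> arm_command([
  {"offset":[0,3,0],"roll":0,"gripper":0},
  {"offset":[0,6,0],"roll":0,"gripper":0},
  {"offset":[0,6,0],"roll":0,"gripper":0},
  {"offset":[0,6,0],"roll":0,"gripper":0},
])

```text
t: 7.55
ee_pos: [681.8, -69.3, 72.5]
ee_rot: [-2.194, -2.222, 0.025]
wrist_force: [-59.4, -4.6, 40.0]
opening: 0.162
gripper_force: 63.4
```

>>> arm_command([
  {"offset":[0,-7,0],"roll":0,"gripper":0},
  {"offset":[0,-7,0],"roll":0,"gripper":1},
  {"offset":[0,-7,0],"roll":0,"gripper":1},
  {"offset":[0,-7,0],"roll":0,"gripper":1},
  {"offset":[0,-7,0],"roll":0,"gripper":1},
  {"offset":[0,-7,-40],"roll":0,"gripper":1},
  {"offset":[0,-37,-80],"roll":0,"gripper":1},
  {"offset":[20,-60,-120],"roll":0,"gripper":1},
  {"offset":[50,-80,-160],"roll":0,"gripper":1},
  {"offset":[50,-80,-200],"roll":0,"gripper":1},
  {"offset":[50,-80,-225],"roll":0,"gripper":1},
  {"offset":[50,-80,-225],"roll":0,"gripper":1},
  {"offset":[50,-80,-225],"roll":0,"gripper":1},
  {"offset":[50,-80,-225],"roll":0,"gripper":1},
])

```text
t: 8.95
ee_pos: [610.6, -20.2, 294.9]
ee_rot: [-2.207, -2.233, 0.002]
wrist_force: [-0.2, -0.4, 0.1]
opening: 1.002
gripper_force: 0.0
```

```bash
python3 - <<'E'
from h import *
s=get_state();im=read_camera('wrist');cv2.imwrite('pics/w3.png',im[:,:,::-1]);c=cam('wrist',s)
print(s['t'],s['ee_pos'],yaw(s).round(3)[:,1],s['wrist_force'])
for l,z in [('mould',0),('plate0',14),('cavity0',8)]:
    print(l,[(round(d['p'],2),np.round(d['at']).tolist(),np.round(p2w(c,d['at'],z)[0],1).tolist()) for d in place_of(l,'wrist')][:6])
for l,z in [('cover',36),('plate0',20),('mould',22)]:
  for d in regions_of(l,'wrist')[:6]:
    q=rect(d['region']); print(l,round(d['p'],2),d['at'],cv2.minAreaRect(p2w(c,q,z)[:,:2].astype(np.float32)))
E
```

```text
8.95 [610.59439116 -20.15082823 294.85827063] [ 1.     0.012 -0.002] [-0.21692257 -0.4431748   0.10105237]
mould []
plate0 [(0.89, [308.0, 250.0], [600.6, -143.8, 14.0]), (0.79, [307.0, 193.0], [598.9, -68.1, 14.0]), (0.72, [310.0, 62.0], [600.6, 81.0, 14.0]), (0.66, [309.0, 298.0], [602.0, -213.5, 14.0])]
cavity0 [(0.59, [307.0, 133.0], [598.0, 3.4, 8.0])]
plate0 0.77 [308.8, 302.2] ((598.6851196289062, -216.2919158935547), (48.40237045288086, 57.84966278076172), 1.0891629457473755)
plate0 0.7 [305.3, 192.2] ((597.7548217773438, -67.92184448242188), (49.47782516479492, 60.15504837036133), 1.1087385416030884)
plate0 0.62 [307.2, 248.7] ((599.35107421875, -141.2625274658203), (49.24171829223633, 60.462039947509766), 1.1843769550323486)
plate0 0.6 [308.4, 60.9] ((596.1754760742188, 79.14628601074219), (50.76966094970703, 59.2961540222168), 0.7003099918365479)
mould 0.92 [379.2, 152.9] ((655.9747924804688, -73.93016052246094), (207.8575897216797, 427.71978759765625), 0.6948949694633484)
```

View pics/w3.png

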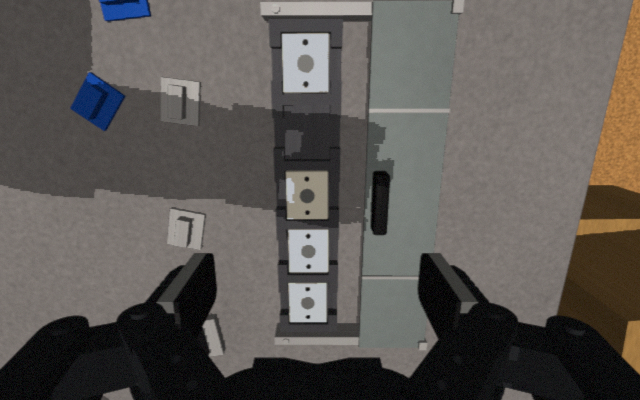

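Four plates show, at (305,62), (306,195), (308,250) and (307,302), and the cavity at (307,133) is empty. The cover is back, with its handle at (380,203). No blue piece is near the mould.

```bash
cat >> h.py <<'E'
class Plan:
    """tracks commanded pose; each call's waypoints are given in that call's starting tool frame"""
    def __init__(self,s): self.p=np.array(s['ee_pos']); M=yaw(s); self.a=np.arctan2(M[1,1],M[0,1])
    def call(self,name,wps):
        ty=np.array([np.cos(self.a),np.sin(self.a),0]); tx=np.array([-ty[1],ty[0],0]); # tool x = ty rotated +90 (z down)
        for x,y,z,psi,g in wps:
            d=np.array([x,y,z])-self.p
            r=-(psi-self.a)
            print(name,[round(d@tx),round(d@ty),round(-d[2])],round(r,2),g,'rows',int(np.ceil(np.linalg.norm(np.array([x,y,z])-getattr(self,'q',self.p))/50)))
            self.q=np.array([x,y,z]); last=([round(d@tx),round(d@ty),-round(-d[2])],r)
        o=last[0]; self.p=self.p+o[0]*tx+o[1]*ty+np.array([0,0,o[2]]); self.a-=round(last[1],2); self.q=self.p
E
python3 - <<'E'
from h import *
s=get_state();c=cam('wrist',s);M=yaw(s);print(M.round(3).tolist())
print('handle pred',w2p(c,[[673.8,-70,60],[689.8,-70,60],[681.8,-105,60],[681.8,-35,60]]).round(1).tolist())
g=cv2.imread('pics/w3.png',0)[160:245,365:400]; k=rect(g<38)+[365,160]; print(k.min(0),k.max(0))
# mould ends: fit at rim
print('mould pred',w2p(c,[[604-38,-70,22],[604+38,-70,22]]).round(1).tolist())
mx,my=600,-69; t=.0125
P=Plan(s); bx,by,bp=504.3,305.8,-.086
cy=74*2; X=mx-np.sin(t)*cy; Y=my+cy
P.call('pick',[(X,Y,80,t,1),(X,Y,27,t,1),(X,Y,27,t,0),(X,Y,130,t,0)])
P.call('place',[(bx,by,130,bp,0),(bx,by,27,bp,0),(bx,by,27,bp,.9),(bx,by,120,bp,.9)])
E
```

```text
[[-0.012, 1.0, -0.001], [1.0, 0.012, 0.0], [0.0, -0.001, -1.0]]
handle pred [[374.5, 207.3], [389.2, 207.5], [379.7, 237.1], [384.0, 176.1]]
[371. 171.] [389. 234.]
mould pred [[279.1, 196.0], [342.8, 196.8]]
pick [99, -12, 216] -0.0 1 rows 5
pick [99, -12, 269] -0.0 1 rows 2
pick [99, -12, 269] -0.0 0 rows 0
pick [99, -12, 166] -0.0 0 rows 3
place [228, -91, 0] 0.1 0 rows 5
place [228, -91, 103] 0.1 0 rows 3
place [228, -91, 103] 0.1 0.9 rows 0
place [228, -91, 10] 0.1 0.9 rows 2
```

>>> arm_command([
  {"offset":[50,-12,50],"roll":0,"gripper":1},
  {"offset":[99,-12,100],"roll":0,"gripper":1},
  {"offset":[99,-12,150],"roll":0,"gripper":1},
  {"offset":[99,-12,200],"roll":0,"gripper":1},
  {"offset":[99,-12,220],"roll":0,"gripper":1},
  {"offset":[99,-12,240],"roll":0,"gripper":1},
  {"offset":[99,-12,260],"roll":0,"gripper":1},
  {"offset":[99,-12,268],"roll":0,"gripper":1},
  {"offset":[99,-12,268],"roll":0,"gripper":1},
  {"offset":[99,-12,268],"roll":0,"gripper":0},
  {"offset":[99,-12,268],"roll":0,"gripper":0},
  {"offset":[99,-12,268],"roll":0,"gripper":0},
  {"offset":[99,-12,268],"roll":0,"gripper":0},
  {"offset":[99,-12,268],"roll":0,"gripper":0},
  {"offset":[99,-12,258],"roll":0,"gripper":0},
  {"offset":[99,-12,238],"roll":0,"gripper":0},
  {"offset":[99,-12,198],"roll":0,"gripper":0},
  {"offset":[99,-12,166],"roll":0,"gripper":0},
  {"offset":[99,-12,166],"roll":0,"gripper":0},
])

```text
t: 11.2
ee_pos: [599.4, 78.8, 135.5]
ee_rot: [2.204, 2.231, 0.009]
wrist_force: [0.2, -0.2, 0.2]
opening: 0.569
gripper_force: 62.3
```

>>> arm_command([
  {"offset":[50,-20,-50],"roll":0.1,"gripper":0},
  {"offset":[100,-40,-100],"roll":0.1,"gripper":0},
  {"offset":[150,-60,-130],"roll":0.1,"gripper":0},
  {"offset":[190,-80,-130],"roll":0.1,"gripper":0},
  {"offset":[228,-91,-130],"roll":0.1,"gripper":0},
  {"offset":[228,-91,-130],"roll":0.1,"gripper":0},
  {"offset":[228,-91,-130],"roll":0.1,"gripper":0},
  {"offset":[228,-91,-130],"roll":0.1,"gripper":0},
])

```text
t: 12.0
ee_pos: [503.4, 306.0, 260.3]
ee_rot: [2.315, 2.124, -0.0]
wrist_force: [0.9, -0.7, -0.4]
opening: 0.562
gripper_force: 62.5
```

```bash
cat >> h.py <<'E'
def dark_outline(im,c,z=6):
    g=cv2.cvtColor(im,cv2.COLOR_RGB2GRAY); out=[]
    for th in (45,60):
        for k in cv2.findContours((g<th).astype(np.uint8),cv2.RETR_CCOMP,cv2.CHAIN_APPROX_NONE)[0]:
            r=cv2.minAreaRect(p2w(c,k[:,0,:],z)[:,:2].astype(np.float32))
            if 57<min(r[1])<64 and 66<max(r[1])<74: out.append(np.round([*r[0],*r[1],r[2]],1).tolist())
    return out
E
python3 - <<'E'
from h import *
s=get_state();im=read_camera('wrist');cv2.imwrite('pics/w4.png',im[:,:,::-1]);c=cam('wrist',s)
print(s['t'],s['ee_pos'],yaw(s).round(3)[:,1],s['opening'])
print(dark_outline(im,c))
for d in regions_of('board','wrist')[:2]:
    q=rect(d['region']); print(d['p'],d['at'],cv2.minAreaRect(p2w(c,q,6)[:,:2].astype(np.float32)))
for d in regions_of('plate0','wrist')[:2]:
    q=rect(d['region']); print(d['p'],d['at'],q.min(0),q.max(0))
E
```

```text
12.0 [503.41372512 306.02501779 260.29162457] [ 0.996 -0.086  0.   ] 0.5624333673624499
[[506.5, 306.2, 68.8, 57.2, 85.1], [504.8, 306.3, 68.8, 61.2, 85.1]]
0.71 [318.7, 135.8] ((505.83160400390625, 323.64569091796875), (105.84288024902344, 131.42703247070312), 85.0750961303711)
0.94 [320.9, 250.8] [255. 189.] [378. 323.]
0.51 [502.0, 296.6] [425. 274.] [547. 328.]
```

View pics/w4.png

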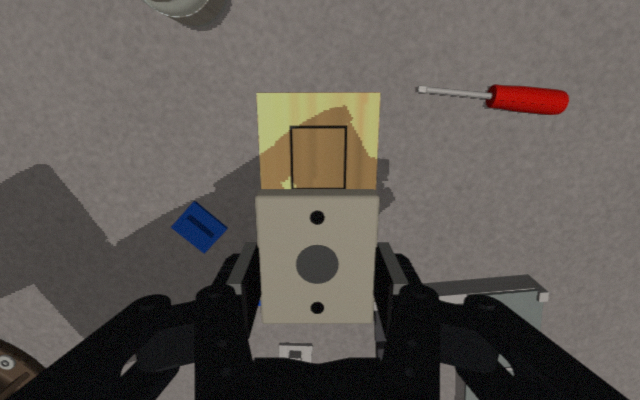

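The held plate is square in the pads at (317,259), and the board outline is visible at (291–346, 126–190). I'll lower it with a small correction.

>>> arm_command([
  {"offset":[-1,2,50],"roll":0,"gripper":0},
  {"offset":[-1,2,100],"roll":0,"gripper":0},
  {"offset":[-1,2,150],"roll":0,"gripper":0},
  {"offset":[-1,2,190],"roll":0,"gripper":0},
  {"offset":[-1,2,210],"roll":0,"gripper":0},
  {"offset":[-1,2,225],"roll":0,"gripper":0},
  {"offset":[-1,2,233],"roll":0,"gripper":0},
  {"offset":[-1,2,233],"roll":0,"gripper":0},
  {"offset":[-1,2,233],"roll":0,"gripper":0},
  {"offset":[-1,2,233],"roll":0,"gripper":0.75},
  {"offset":[-1,2,233],"roll":0,"gripper":0.75},
  {"offset":[-1,2,233],"roll":0,"gripper":0.75},
  {"offset":[-1,2,223],"roll":0,"gripper":0.75},
  {"offset":[-1,2,200],"roll":0,"gripper":1},
  {"offset":[-1,2,150],"roll":0,"gripper":1},
  {"offset":[-1,2,100],"roll":0,"gripper":1},
  {"offset":[-1,2,60],"roll":0,"gripper":1},
  {"offset":[-1,2,60],"roll":0,"gripper":1},
])

```text
t: 13.95
ee_pos: [507.4, 305.3, 206.6]
ee_rot: [2.315, 2.12, 0.015]
wrist_force: [-0.1, 1.0, 0.4]
opening: 1.004
gripper_force: 0.0
```

```bash
cat >> h.py <<'E'
def look_pile(n,fn=None):
    s=get_state();im=read_camera('wrist');c=cam('wrist',s)
    if fn: cv2.imwrite(fn,im[:,:,::-1])
    print(round(s['t'],2),np.round(s['ee_pos'],1),yaw(s).round(3)[:,1],round(s['opening'],3)); print('outline',dark_outline(im,c))
    for d in regions_of('plate0','wrist')[:3]:
        q=rect(d['region']); print('plate',round(d['p'],2),np.round(d['at']),cv2.minAreaRect(p2w(c,q,6+12*n)[:,:2].astype(np.float32)))
    for d in regions_of('board','wrist')[:1]:
        q=rect(d['region']); print('board',round(d['p'],2),cv2.minAreaRect(p2w(c,q,6)[:,:2].astype(np.float32)))
    return s
E
python3 - <<'E'
from h import *
s=look_pile(1,'pics/w5.png')
im=cv2.imread('pics/w5.png'); cv2.imwrite('pics/w5c.png',cv2.resize(im[80:280,200:440],None,fx=3,fy=3,interpolation=cv2.INTER_CUBIC))
E
```

```text
13.95 [507.4 305.3 206.6] [ 0.996 -0.088  0.008] 1.004
outline [[504.5, 305.8, 70.6, 60.7, 85.3], [504.5, 306.0, 71.7, 61.1, 85.2], [504.3, 305.3, 67.9, 58.5, 84.9]]
plate 0.7 [316. 169.] ((506.3580017089844, 306.02093505859375), (59.921104431152344, 49.61111831665039), 84.82115173339844)
board 0.7 ((504.52886962890625, 305.91143798828125), (140.6608123779297, 131.4461212158203), 85.15795135498047)
```

View pics/w5c.png

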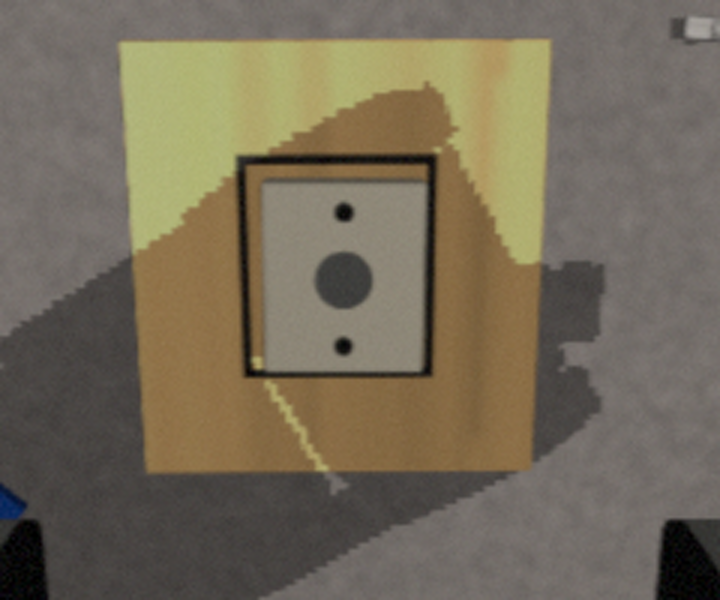

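The plate lies inside the outline, fitted about +2 mm in x and 0 mm in y from the outline centre, and square to it.

```bash
python3 - <<'E'
from h import *
P=Plan(get_state()); P.p=np.array([505.4,304.3,198.9]); P.a=-.0875
t=.0125; bp=-.0875
for n,cy in ((1,0),(2,-74),(3,-148)):
    X,Y=599-np.sin(t)*cy,-68+cy; z=26+12*n; bx,by=504,304.3
    P.call('pick%d'%n,[(X,Y,140,t,1),(X,Y,27,t,1),(X,Y,130,t,0)])
    P.call('place%d'%n,[(bx,by,130,bp,0),(bx,by,z,bp,0),(bx,by,z,bp,.75),(bx,by,140,bp,.75)]); print(P.p,P.a)
E
```

```text
pick1 [-363, 126, 59] -0.1 1 rows 8
pick1 [-363, 126, 172] -0.1 1 rows 3
pick1 [-363, 126, 69] -0.1 0 rows 3
place1 [374, -91, 0] 0.1 0 rows 8
place1 [374, -91, 92] 0.1 0 rows 2
place1 [374, -91, 92] 0.1 0.75 rows 0
place1 [374, -91, -10] 0.1 0.75 rows 3
[503.5282097  304.51109723 139.9       ] -0.0875
pick2 [-436, 135, 0] -0.1 1 rows 10
pick2 [-436, 135, 113] -0.1 1 rows 3
pick2 [-436, 135, 10] -0.1 0 rows 3
place2 [447, -90, 0] 0.1 0 rows 10
place2 [447, -90, 80] 0.1 0 rows 2
place2 [447, -90, 80] 0.1 0.75 rows 0
place2 [447, -90, -10] 0.1 0.75 rows 2
[504.33008149 304.22177045 139.9       ] -0.0875
pick3 [-510, 142, 0] -0.1 1 rows 11
pick3 [-510, 142, 113] -0.1 1 rows 3
pick3 [-510, 142, 10] -0.1 0 rows 3
place3 [522, -91, 0] 0.1 0 rows 11
place3 [522, -91, 68] 0.1 0 rows 2
place3 [522, -91, 68] 0.1 0.75 rows 0
place3 [522, -91, -10] 0.1 0.75 rows 2
[503.70103525 304.58546654 139.9       ] -0.0875
```

>>> arm_command([
  {"offset":[-363,126,59],"roll":-0.1,"gripper":1},
  {"offset":[-363,126,59],"roll":-0.1,"gripper":1},
  {"offset":[-363,126,59],"roll":-0.1,"gripper":1},
  {"offset":[-363,126,59],"roll":-0.1,"gripper":1},
  {"offset":[-363,126,59],"roll":-0.1,"gripper":1},
  {"offset":[-363,126,59],"roll":-0.1,"gripper":1},
  {"offset":[-363,126,59],"roll":-0.1,"gripper":1},
  {"offset":[-363,126,59],"roll":-0.1,"gripper":1},
  {"offset":[-363,126,90],"roll":-0.1,"gripper":1},
  {"offset":[-363,126,130],"roll":-0.1,"gripper":1},
  {"offset":[-363,126,155],"roll":-0.1,"gripper":1},
  {"offset":[-363,126,172],"roll":-0.1,"gripper":1},
  {"offset":[-363,126,172],"roll":-0.1,"gripper":1},
  {"offset":[-363,126,172],"roll":-0.1,"gripper":0},
  {"offset":[-363,126,172],"roll":-0.1,"gripper":0},
  {"offset":[-363,126,172],"roll":-0.1,"gripper":0},
  {"offset":[-363,126,172],"roll":-0.1,"gripper":0},
  {"offset":[-363,126,152],"roll":-0.1,"gripper":0},
  {"offset":[-363,126,112],"roll":-0.1,"gripper":0},
  {"offset":[-363,126,69],"roll":-0.1,"gripper":0},
])

```text
t: 16.1
ee_pos: [599.0, -68.1, 132.3]
ee_rot: [-2.207, -2.234, 0.001]
wrist_force: [0.5, -0.2, -0.9]
opening: 0.567
gripper_force: 62.2
```

>>> arm_command([
  {"offset":[374,-91,0],"roll":0.1,"gripper":0},
  {"offset":[374,-91,0],"roll":0.1,"gripper":0},
  {"offset":[374,-91,0],"roll":0.1,"gripper":0},
  {"offset":[374,-91,0],"roll":0.1,"gripper":0},
  {"offset":[374,-91,0],"roll":0.1,"gripper":0},
  {"offset":[374,-91,0],"roll":0.1,"gripper":0},
  {"offset":[374,-91,0],"roll":0.1,"gripper":0},
  {"offset":[374,-91,0],"roll":0.1,"gripper":0},
  {"offset":[374,-91,0],"roll":0.1,"gripper":0},
])

```text
t: 17.0
ee_pos: [502.6, 308.4, 131.8]
ee_rot: [-2.312, -2.127, -0.002]
wrist_force: [0.1, -0.6, -0.4]
opening: 0.562
gripper_force: 62.2
```

```bash
python3 - <<'E'
from h import *
s=get_state();im=read_camera('wrist');cv2.imwrite('pics/w6.png',im[:,:,::-1]);c=cam('wrist',s);M=yaw(s)
print(s['t'],s['ee_pos'],M.round(3)[:,1],s['opening'],s['wrist_force'])
for d in regions_of('plate0','wrist')[:3]:
    q=rect(d['region'])
    cc=(c[0],c[1],c[2],np.array(get_calibration('wrist')['hand_eye'])); print(d['p'],np.round(d['at']),cv2.minAreaRect(p2w(cc,q,7)[:,:2].astype(np.float32)))
E
```

```text
17.0 [502.56859473 308.42499863 131.84275896] [ 0.997 -0.083  0.001] 0.5620621127179961 [ 0.11438096 -0.5597501  -0.35572325]
0.95 [326. 171.] ((40.5430908203125, 2.05521297454834), (26.807222366333008, 14.313151359558105), 89.99244689941406)
0.58 [316. 260.] ((2.6264266967773438, -0.3095226287841797), (48.30891418457031, 61.49925231933594), 89.81717681884766)
```

>>> arm_command([
  {"offset":[0,0,40],"roll":0,"gripper":0},
  {"offset":[0,0,70],"roll":0,"gripper":0},
  {"offset":[0,0,85],"roll":0,"gripper":0},
  {"offset":[0,0,92],"roll":0,"gripper":0},
  {"offset":[0,0,92],"roll":0,"gripper":0},
  {"offset":[0,0,92],"roll":0,"gripper":0},
  {"offset":[0,0,92],"roll":0,"gripper":0.75},
  {"offset":[0,0,92],"roll":0,"gripper":0.75},
  {"offset":[0,0,92],"roll":0,"gripper":0.75},
  {"offset":[0,0,82],"roll":0,"gripper":0.75},
  {"offset":[0,0,50],"roll":0,"gripper":1},
  {"offset":[0,0,10],"roll":0,"gripper":1},
  {"offset":[0,0,-50],"roll":0,"gripper":1},
  {"offset":[0,0,-70],"roll":0,"gripper":1},
  {"offset":[0,0,-70],"roll":0,"gripper":1},
  {"offset":[0,0,-70],"roll":0,"gripper":1},
])

```text
t: 18.7
ee_pos: [503.8, 304.6, 202.1]
ee_rot: [2.317, 2.121, 0.002]
wrist_force: [-0.5, -0.2, -0.7]
opening: 0.999
gripper_force: 0.0
```

```bash
python3 - <<'E'
from h import *
s=look_pile(2,'pics/w7.png')
E
```

```text
18.7 [503.8 304.6 202.1] [ 0.996 -0.088  0.001] 0.999
outline [[504.5, 306.2, 70.6, 60.8, 85.2], [504.5, 305.8, 71.5, 61.3, 85.1]]
plate 0.82 [317. 176.] ((504.93463134765625, 304.03515625), (60.859745025634766, 50.49951934814453), 83.7340087890625)
plate 0.63 [326. 138.] ((510.2572021484375, 335.7527160644531), (2.522407054901123, 40.51688766479492), 84.96707916259766)
board 0.69 ((504.3210754394531, 306.07659912109375), (139.02586364746094, 129.31712341308594), 85.1538314819336)
```

View pics/w7.png

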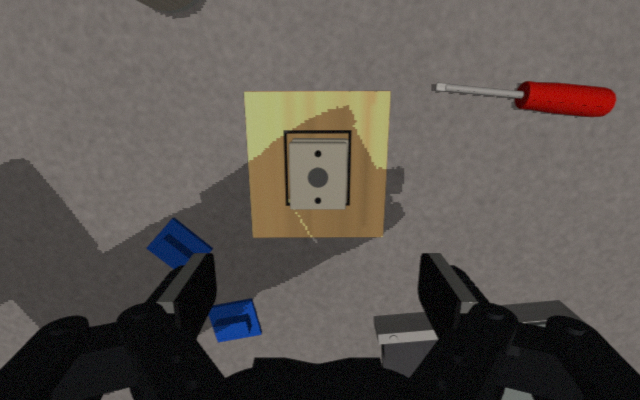

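The second plate sits squarely on the first, fitted at (504.9, 304.0) against an outline centre of (504.5, 306). I'll shift the next ones about 1 mm.

```bash
python3 - <<'E'
from h import *
P=Plan(get_state()); P.p=np.array([503.5,304.5,199.9]); P.a=-.0875
t=.0125; bp=-.0875
for n,cy in ((2,-74),(3,-148)):
    X,Y=599-np.sin(t)*cy,-68.3+cy; z=26+12*n; bx,by=504,305.4
    P.call('pick%d'%n,[(X,Y,140,t,1),(X,Y,27,t,1),(X,Y,130,t,0)])
    P.call('place%d'%n,[(bx,by,130,bp,0),(bx,by,z,bp,0),(bx,by,z,bp,.75),(bx,by,200,bp,.75)]); print(P.p,P.a)
E
```

```text
pick2 [-437, 135, 60] -0.1 1 rows 10
pick2 [-437, 135, 173] -0.1 1 rows 3
pick2 [-437, 135, 70] -0.1 0 rows 3
place2 [449, -90, 0] 0.1 0 rows 10
place2 [449, -90, 80] 0.1 0 rows 2
place2 [449, -90, 80] 0.1 0.75 rows 0
place2 [449, -90, -70] 0.1 0.75 rows 3
[504.18948405 305.21434266 199.9       ] -0.0875
pick3 [-511, 142, 60] -0.1 1 rows 11
pick3 [-511, 142, 173] -0.1 1 rows 3
pick3 [-511, 142, 70] -0.1 0 rows 3
place3 [523, -90, 0] 0.1 0 rows 11
place3 [523, -90, 68] 0.1 0 rows 2
place3 [523, -90, 68] 0.1 0.75 rows 0
place3 [523, -90, -70] 0.1 0.75 rows 3
[504.46047162 305.59428598 199.9       ] -0.0875
```

>>> arm_command([
  {"offset":[-437,135,60],"roll":-0.1,"gripper":1},
  {"offset":[-437,135,60],"roll":-0.1,"gripper":1},
  {"offset":[-437,135,60],"roll":-0.1,"gripper":1},
  {"offset":[-437,135,60],"roll":-0.1,"gripper":1},
  {"offset":[-437,135,60],"roll":-0.1,"gripper":1},
  {"offset":[-437,135,60],"roll":-0.1,"gripper":1},
  {"offset":[-437,135,60],"roll":-0.1,"gripper":1},
  {"offset":[-437,135,60],"roll":-0.1,"gripper":1},
  {"offset":[-437,135,60],"roll":-0.1,"gripper":1},
  {"offset":[-437,135,90],"roll":-0.1,"gripper":1},
  {"offset":[-437,135,130],"roll":-0.1,"gripper":1},
  {"offset":[-437,135,158],"roll":-0.1,"gripper":1},
  {"offset":[-437,135,173],"roll":-0.1,"gripper":1},
  {"offset":[-437,135,173],"roll":-0.1,"gripper":1},
  {"offset":[-437,135,173],"roll":-0.1,"gripper":0},
  {"offset":[-437,135,173],"roll":-0.1,"gripper":0},
  {"offset":[-437,135,173],"roll":-0.1,"gripper":0},
  {"offset":[-437,135,173],"roll":-0.1,"gripper":0},
  {"offset":[-437,135,153],"roll":-0.1,"gripper":0},
  {"offset":[-437,135,113],"roll":-0.1,"gripper":0},
])

```text
t: 20.85
ee_pos: [599.1, -142.1, 87.7]
ee_rot: [-2.206, -2.233, 0.002]
wrist_force: [-0.1, -0.9, -0.9]
opening: 0.565
gripper_force: 62.2
```

>>> arm_command([
  {"offset":[0,0,-43],"roll":0,"gripper":0},
  {"offset":[449,-90,-43],"roll":0.1,"gripper":0},
  {"offset":[449,-90,-43],"roll":0.1,"gripper":0},
  {"offset":[449,-90,-43],"roll":0.1,"gripper":0},
  {"offset":[449,-90,-43],"roll":0.1,"gripper":0},
  {"offset":[449,-90,-43],"roll":0.1,"gripper":0},
  {"offset":[449,-90,-43],"roll":0.1,"gripper":0},
  {"offset":[449,-90,-43],"roll":0.1,"gripper":0},
  {"offset":[449,-90,-43],"roll":0.1,"gripper":0},
  {"offset":[449,-90,-43],"roll":0.1,"gripper":0},
  {"offset":[449,-90,-43],"roll":0.1,"gripper":0},
  {"offset":[449,-90,-43],"roll":0.1,"gripper":0},
])

```text
t: 22.05
ee_pos: [504.1, 306.9, 132.1]
ee_rot: [2.313, 2.125, 0.002]
wrist_force: [-0.5, -0.6, -1.1]
opening: 0.566
gripper_force: 62.2
```

```bash
cat >> h.py <<'E'
def held(z=7,label='plate0'):
    s=get_state();read_camera('wrist');c=cam('wrist',s);cc=(*c[:3],np.array(get_calibration('wrist')['hand_eye']))
    for d in regions_of(label,'wrist')[:4]:
        q=rect(d['region']); print(round(d['p'],2),np.round(d['at']),[np.round(v,1) for v in cv2.minAreaRect(p2w(cc,q,z)[:,:2].astype(np.float32))])
E
python3 -c "
from h import *
held()"
```

```text
0.82 [318. 174.] [array([40.4,  0.2]), array([28.5, 12.4]), np.float64(90.0)]
0.77 [322. 154.] [array([47.3,  1.2]), array([ 3. , 26.5]), np.float64(1.7)]
0.64 [318. 253.] [array([ 4.2, -0.3]), array([48. , 60.8]), np.float64(89.8)]
```

>>> arm_command([
  {"offset":[0,0,40],"roll":0,"gripper":0},
  {"offset":[0,0,65],"roll":0,"gripper":0},
  {"offset":[0,0,75],"roll":0,"gripper":0},
  {"offset":[0,0,80],"roll":0,"gripper":0},
  {"offset":[0,0,80],"roll":0,"gripper":0},
  {"offset":[0,0,80],"roll":0,"gripper":0},
  {"offset":[0,0,80],"roll":0,"gripper":0.75},
  {"offset":[0,0,80],"roll":0,"gripper":0.75},
  {"offset":[0,0,80],"roll":0,"gripper":0.75},
  {"offset":[0,0,70],"roll":0,"gripper":0.75},
  {"offset":[0,0,40],"roll":0,"gripper":1},
  {"offset":[0,0,0],"roll":0,"gripper":1},
  {"offset":[0,0,-50],"roll":0,"gripper":1},
  {"offset":[0,0,-70],"roll":0,"gripper":1},
  {"offset":[0,0,-70],"roll":0,"gripper":1},
  {"offset":[0,0,-70],"roll":0,"gripper":1},
])

```text
t: 23.75
ee_pos: [504.4, 305.3, 201.5]
ee_rot: [2.317, 2.122, 0.001]
wrist_force: [0.9, -1.2, -0.8]
opening: 1.0
gripper_force: 0.0
```

```bash
python3 -c "
from h import *
look_pile(3,'pics/w8.png')"
```

```text
23.75 [504.4 305.3 201.5] [ 0.996 -0.088  0.   ] 1.0
outline [[504.6, 306.0, 70.6, 61.0, 85.0], [504.6, 306.0, 70.6, 61.4, 85.0]]
plate 0.55 [317. 177.] ((505.2360534667969, 306.36102294921875), (60.034759521484375, 49.69233703613281), 84.97342681884766)
plate 0.52 [323. 138.] ((508.6121520996094, 337.8158264160156), (1.6103466749191284, 42.817352294921875), 84.973876953125)
plate 0.48 [171.   6.] ((407.0291748046875, 444.17919921875), (7.82513427734375, 44.84971237182617), 84.99420166015625)
board 0.72 ((504.3619079589844, 306.5185852050781), (138.7592010498047, 129.28836059570312), 85.17671966552734)
```

>>> arm_command([
  {"offset":[-511,142,60],"roll":-0.1,"gripper":1},
  {"offset":[-511,142,60],"roll":-0.1,"gripper":1},
  {"offset":[-511,142,60],"roll":-0.1,"gripper":1},
  {"offset":[-511,142,60],"roll":-0.1,"gripper":1},
  {"offset":[-511,142,60],"roll":-0.1,"gripper":1},
  {"offset":[-511,142,60],"roll":-0.1,"gripper":1},
  {"offset":[-511,142,60],"roll":-0.1,"gripper":1},
  {"offset":[-511,142,60],"roll":-0.1,"gripper":1},
  {"offset":[-511,142,60],"roll":-0.1,"gripper":1},
  {"offset":[-511,142,60],"roll":-0.1,"gripper":1},
  {"offset":[-511,142,60],"roll":-0.1,"gripper":1},
  {"offset":[-511,142,90],"roll":-0.1,"gripper":1},
  {"offset":[-511,142,130],"roll":-0.1,"gripper":1},
  {"offset":[-511,142,158],"roll":-0.1,"gripper":1},
  {"offset":[-511,142,173],"roll":-0.1,"gripper":1},
  {"offset":[-511,142,173],"roll":-0.1,"gripper":1},
  {"offset":[-511,142,173],"roll":-0.1,"gripper":0},
  {"offset":[-511,142,173],"roll":-0.1,"gripper":0},
  {"offset":[-511,142,173],"roll":-0.1,"gripper":0},
  {"offset":[-511,142,173],"roll":-0.1,"gripper":0},
])

```text
t: 25.9
ee_pos: [601.9, -216.3, 30.2]
ee_rot: [2.206, 2.233, 0.001]
wrist_force: [-0.3, 1.1, 6.6]
opening: 0.562
gripper_force: 62.5
```

>>> arm_command([
  {"offset":[0,0,-20],"roll":0,"gripper":0},
  {"offset":[0,0,-60],"roll":0,"gripper":0},
  {"offset":[0,0,-103],"roll":0,"gripper":0},
  {"offset":[523,-90,-103],"roll":0.1,"gripper":0},
  {"offset":[523,-90,-103],"roll":0.1,"gripper":0},
  {"offset":[523,-90,-103],"roll":0.1,"gripper":0},
  {"offset":[523,-90,-103],"roll":0.1,"gripper":0},
  {"offset":[523,-90,-103],"roll":0.1,"gripper":0},
  {"offset":[523,-90,-103],"roll":0.1,"gripper":0},
  {"offset":[523,-90,-103],"roll":0.1,"gripper":0},
  {"offset":[523,-90,-103],"roll":0.1,"gripper":0},
  {"offset":[523,-90,-103],"roll":0.1,"gripper":0},
  {"offset":[523,-90,-103],"roll":0.1,"gripper":0},
  {"offset":[523,-90,-103],"roll":0.1,"gripper":0},
  {"offset":[523,-90,-103],"roll":0.1,"gripper":0},
  {"offset":[523,-90,-103],"roll":0.1,"gripper":0},
])

```text
t: 27.5
ee_pos: [504.7, 306.3, 132.1]
ee_rot: [2.315, 2.123, 0.002]
wrist_force: [-0.5, 0.3, -0.9]
opening: 0.562
gripper_force: 62.2
```

```bash
python3 -c "
from h import *
held()"
```

```text
0.92 [317. 257.] [array([ 3.1, -0.5]), array([48.4, 60.5]), np.float64(90.0)]
0.69 [315. 174.] [array([40.2,  0.1]), array([13.3, 30.1]), np.float64(0.9)]
0.61 [323. 152.] [array([47.7,  0.8]), array([26.4,  2.2]), np.float64(90.0)]
0.45 [594.  96.] [array([69. , 85.2]), array([13.5, 64.1]), np.float64(5.9)]
```

>>> arm_command([
  {"offset":[0,0,35],"roll":0,"gripper":0},
  {"offset":[0,0,55],"roll":0,"gripper":0},
  {"offset":[0,0,62],"roll":0,"gripper":0},
  {"offset":[0,0,66],"roll":0,"gripper":0},
  {"offset":[0,0,66],"roll":0,"gripper":0},
  {"offset":[0,0,66],"roll":0,"gripper":0},
  {"offset":[0,0,66],"roll":0,"gripper":0.75},
  {"offset":[0,0,66],"roll":0,"gripper":0.75},
  {"offset":[0,0,66],"roll":0,"gripper":0.75},
  {"offset":[0,0,56],"roll":0,"gripper":0.75},
  {"offset":[0,0,30],"roll":0,"gripper":1},
  {"offset":[0,0,0],"roll":0,"gripper":1},
  {"offset":[0,0,-50],"roll":0,"gripper":1},
  {"offset":[0,0,-70],"roll":0,"gripper":1},
  {"offset":[0,0,-70],"roll":0,"gripper":1},
  {"offset":[0,0,-70],"roll":0,"gripper":1},
])

```text
t: 29.2
ee_pos: [504.7, 305.7, 201.6]
ee_rot: [2.317, 2.122, 0.001]
wrist_force: [-0.2, -0.3, -0.8]
opening: 1.003
gripper_force: 0.0
```

```bash
python3 - <<'E'
from h import *
look_pile(4,'pics/w9.png')
im=cv2.imread('pics/w9.png'); cv2.imwrite('pics/w9c.png',cv2.resize(im[80:280,200:440],None,fx=3,fy=3,interpolation=cv2.INTER_CUBIC))
E
```

```text
29.2 [504.7 305.7 201.6] [ 0.996 -0.088  0.   ] 1.003
outline [[504.6, 306.1, 69.7, 60.9, 85.2], [504.5, 306.0, 71.5, 61.3, 85.2]]
plate 0.81 [318. 180.] ((504.8199768066406, 307.151123046875), (61.076297760009766, 50.14292526245117), 85.0052719116211)
plate 0.58 [324. 138.] ((508.9768371582031, 339.779052734375), (1.5415064096450806, 39.441001892089844), 84.96773529052734)
plate 0.44 [308. 141.] ((499.8861083984375, 338.2527770996094), (1.5490896701812744, 29.477048873901367), 84.96729278564453)
board 0.97 ((504.4951477050781, 305.7700500488281), (140.44680786132812, 130.8597869873047), 85.37325286865234)
```

View pics/w9c.png

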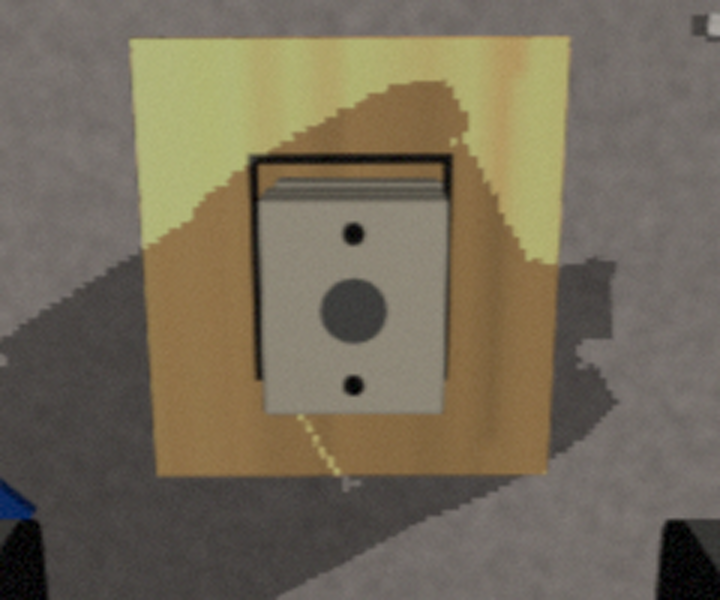

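All four plates are stacked squarely in the outline, with a spread of about 3 mm or less. Next I'll look at the cores and the weight from above.

>>> arm_command([
  {"offset":[-456,16,-100],"roll":0,"gripper":1},
  {"offset":[-456,16,-100],"roll":0,"gripper":1},
  {"offset":[-456,16,-100],"roll":0,"gripper":1},
  {"offset":[-456,16,-100],"roll":0,"gripper":1},
  {"offset":[-456,16,-100],"roll":0,"gripper":1},
  {"offset":[-456,16,-100],"roll":0,"gripper":1},
  {"offset":[-456,16,-100],"roll":0,"gripper":1},
  {"offset":[-456,16,-100],"roll":0,"gripper":1},
  {"offset":[-456,16,-100],"roll":0,"gripper":1},
  {"offset":[-456,16,-100],"roll":0,"gripper":1},
  {"offset":[-456,16,-100],"roll":0,"gripper":1},
  {"offset":[-456,16,-100],"roll":0,"gripper":1},
  {"offset":[-456,16,-100],"roll":0,"gripper":1},
])

```text
t: 30.65
ee_pos: [480.7, -148.8, 300.6]
ee_rot: [-2.315, -2.122, 0.001]
wrist_force: [0.8, 0.5, -0.1]
opening: 1.002
gripper_force: 0.0
```

```bash
cat >> h.py <<'E'
def look(items,fn):
    s=get_state();im=read_camera('wrist');cv2.imwrite(fn,im[:,:,::-1]);c=cam('wrist',s)
    print(round(s['t'],2),np.round(s['ee_pos'],1),yaw(s).round(3)[:,1],s['joint_positions'][5])
    for l,zo,zr in items:
        for d in place_of(l,'wrist')[:6]: print('place',l,round(d['p'],2),np.round(d['at']).tolist(),np.round(p2w(c,d['at'],zo)[0],1).tolist())
        for d in regions_of(l,'wrist')[:6]:
            q=rect(d['region']); r=cv2.minAreaRect(p2w(c,q,zr)[:,:2].astype(np.float32)); print('region',l,round(d['p'],2),np.round(d['at']),np.round([*r[0],*r[1],r[2]],1))
E
python3 -c "
from h import *
look([('core0',0,6),('weight',0,14)],'pics/w10.png')"
```

```text
30.65 [ 480.7 -148.8  300.6] [ 0.996 -0.087 -0.001] -0.34475901534794334
place core0 0.89 [292.0, 197.0] [444.3, -204.0, 0.0]
place core0 0.85 [287.0, 132.0] [446.3, -122.1, 0.0]
region core0 0.83 [277.   5.] [448.3  15.3   7.7  43.2  85. ]
region core0 0.72 [190.  10.] [349.1  15.6  24.4  51.8  85. ]
region core0 0.71 [285. 131.] [ 442.1 -120.9   51.2   44.2   80.2]
region core0 0.65 [293. 200.] [ 446.2 -206.1   51.9   43.4   78.9]
region core0 0.36 [304. 258.] [ 451.8 -286.9   53.    75.3    8.8]
place weight 0.88 [303.0, 254.0] [449.8, -285.7, 0.0]
region weight 0.73 [306. 257.] [ 451.8 -282.6   51.5   73.9   10.2]
region weight 0.59 [486. 118.] [ 665.  -138.5  290.9  220.    89.5]
```

View pics/w10.png

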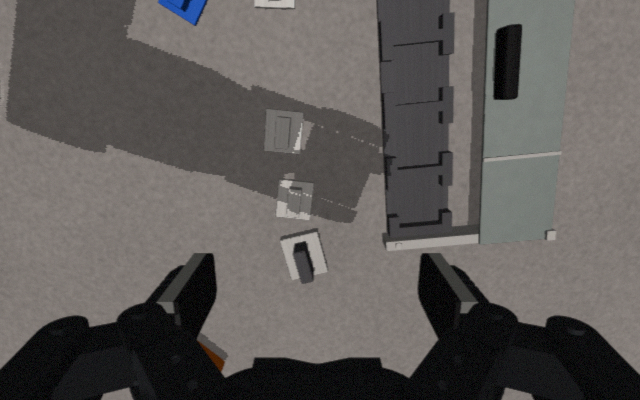

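The cores are at (285,131) and (294,200) in this view, plus one at the top edge (275,2). The weight is at (303,255) with its dark grip. The blue piece at (183,8) is a decoy and stays. The mould is at columns 380–452 with all its cavities empty.

```bash
python3 - <<'E'
from h import *
s=get_state();c=cam('wrist',s); print('rim px',w2p(c,[[600+dx+.9,-142,22] for dx in(-38.5,-26.5,26.5,38.5)]).round(1).tolist(), 'floor',w2p(c,[[600+dx+.9,-142,8] for dx in(-26.5,26.5)]).round(1).tolist())
P=Plan(s); P.p=np.array([480.2,-149,299.9]); P.a=-.0875; t=.0125
for n,(x,y,psi,cx,cy) in enumerate([(446,-205.5,-.19,601.5,-216.3),(444.5,-120.8,-.17,600.5,-142.3),(451.3,36,-.113,599.5,-68.3)]):
    P.call('pick%d'%n,[(x,y,110,psi,.8),(x,y,31,psi,.8),(x,y,31,psi,0),(x,y,110,psi,0)])
    P.call('place%d'%n,[(cx,cy,110,t,0),(cx,cy,40,t,0),(cx,cy,40,t,.45),(cx,cy,110,t,.8)]); print(P.p,P.a)
E
```

```text
rim px [[386.6, 142.1], [397.0, 141.2], [443.1, 137.2], [453.6, 136.3]] floor [[394.3, 139.6], [439.0, 135.7]]
pick0 [-59, -29, 190] 0.1 0.8 rows 5
pick0 [-59, -29, 269] 0.1 0.8 rows 2
pick0 [-59, -29, 269] 0.1 0 rows 0
pick0 [-59, -29, 190] 0.1 0 rows 2
place0 [18, 155, 0] -0.2 0 rows 4
place0 [18, 155, 70] -0.2 0 rows 2
place0 [18, 155, 70] -0.2 0.45 rows 0
place0 [18, 155, 0] -0.2 0.8 rows 2
[ 601.79365273 -216.44801277  109.9       ] 0.012500000000000011
pick1 [98, -156, 0] 0.18 0.8 rows 4
pick1 [98, -156, 79] 0.18 0.8 rows 2
pick1 [98, -156, 79] 0.18 0 rows 0
pick1 [98, -156, 0] 0.18 0 rows 2
place1 [4, 157, 0] -0.18 0 rows 4
place1 [4, 157, 70] -0.18 0 rows 2
place1 [4, 157, 70] -0.18 0.45 rows 0
place1 [4, 157, 0] -0.18 0.8 rows 2
[ 600.05047227 -142.63630375  109.9       ] 0.012500000000000011
pick2 [180, -147, 0] 0.13 0.8 rows 5
pick2 [180, -147, 79] 0.13 0.8 rows 2
pick2 [180, -147, 79] 0.13 0 rows 0
pick2 [180, -147, 0] 0.13 0 rows 2
place2 [-86, 160, 0] -0.13 0 rows 4
place2 [-86, 160, 70] -0.13 0 rows 2
place2 [-86, 160, 70] -0.13 0.45 rows 0
place2 [-86, 160, 0] -0.13 0.8 rows 2
[599.62702124 -68.65160245 109.9       ] 0.012500000000000011
```

>>> arm_command([
  {"offset":[-59,-29,50],"roll":0.1,"gripper":0.8},
  {"offset":[-59,-29,100],"roll":0.1,"gripper":0.8},
  {"offset":[-59,-29,150],"roll":0.1,"gripper":0.8},
  {"offset":[-59,-29,190],"roll":0.1,"gripper":0.8},
  {"offset":[-59,-29,225],"roll":0.1,"gripper":0.8},
  {"offset":[-59,-29,250],"roll":0.1,"gripper":0.8},
  {"offset":[-59,-29,262],"roll":0.1,"gripper":0.8},
  {"offset":[-59,-29,269],"roll":0.1,"gripper":0.8},
  {"offset":[-59,-29,269],"roll":0.1,"gripper":0.8},
  {"offset":[-59,-29,269],"roll":0.1,"gripper":0},
  {"offset":[-59,-29,269],"roll":0.1,"gripper":0},
  {"offset":[-59,-29,269],"roll":0.1,"gripper":0},
  {"offset":[-59,-29,269],"roll":0.1,"gripper":0},
  {"offset":[-59,-29,269],"roll":0.1,"gripper":0},
  {"offset":[-59,-29,269],"roll":0.1,"gripper":0},
  {"offset":[-59,-29,269],"roll":0.1,"gripper":0},
  {"offset":[-59,-29,250],"roll":0.1,"gripper":0},
  {"offset":[-59,-29,220],"roll":0.1,"gripper":0},
  {"offset":[-59,-29,190],"roll":0.1,"gripper":0},
  {"offset":[-59,-29,190],"roll":0.1,"gripper":0},
])

```text
t: 32.9
ee_pos: [447.7, -206.7, 114.4]
ee_rot: [2.416, 2.0, 0.003]
wrist_force: [0.9, -0.3, -2.1]
opening: 0.163
gripper_force: 59.5
```

>>> arm_command([
  {"offset":[18,154,0],"roll":-0.2,"gripper":0},
  {"offset":[18,154,0],"roll":-0.2,"gripper":0},
  {"offset":[18,154,0],"roll":-0.2,"gripper":0},
  {"offset":[18,154,0],"roll":-0.2,"gripper":0},
  {"offset":[18,154,0],"roll":-0.2,"gripper":0},
  {"offset":[18,154,0],"roll":-0.2,"gripper":0},
])

```text
t: 33.5
ee_pos: [600.1, -216.8, 110.3]
ee_rot: [-2.207, -2.233, 0.001]
wrist_force: [0.7, 0.3, -1.3]
opening: 0.161
gripper_force: 59.6
```

```bash
python3 - <<'E'
from h import *
s=get_state();im=read_camera('wrist');cv2.imwrite('pics/w11.png',im[:,:,::-1]);c=cam('wrist',s);M=yaw(s)
print(s['t'],s['ee_pos'],M[:,1].round(3),s['wrist_force'])
he=np.array(get_calibration('wrist')['hand_eye']);cc=(*c[:3],he)
for d in regions_of('core0','wrist')[:4]:
    q=rect(d['region']); print(round(d['p'],2),np.round(d['at']),[np.round(v,1) for v in cv2.minAreaRect(p2w(cc,q,25)[:,:2].astype(np.float32))])
print('cavity pred',w2p(c,[[599.5+a+1.85,-216.3+b,22] for a,b in((-26.5,-31.5),(26.5,-31.5),(26.5,31.5),(-26.5,31.5))]).round().tolist())
E
```

```text
33.5 [ 600.08356416 -216.84928298  110.34458958] [ 1.     0.012 -0.002] [ 0.65477798  0.32530967 -1.27625513]
0.58 [64. 44.] [array([ 88.1, -99.6]), array([32.5, 30.3]), np.float64(11.0)]
cavity pred [[279.0, 251.0], [359.0, 252.0], [364.0, 158.0], [277.0, 157.0]]
```

View pics/w11.png

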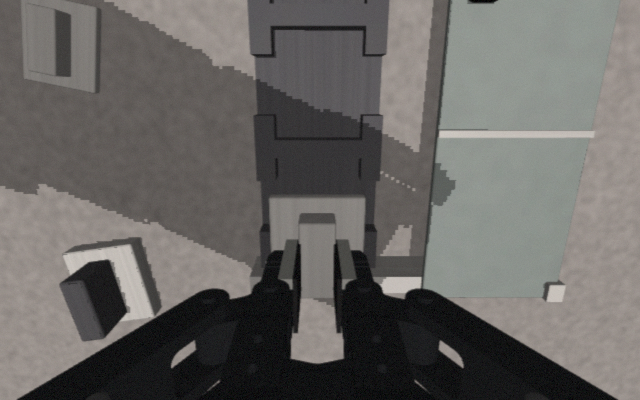

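The core is held square, slab at (268–365, 197 and below), over the last cavity. I'll lower it.

>>> arm_command([
  {"offset":[0,0,35],"roll":0,"gripper":0},
  {"offset":[0,0,55],"roll":0,"gripper":0},
  {"offset":[0,0,65],"roll":0,"gripper":0},
  {"offset":[0,0,70],"roll":0,"gripper":0},
  {"offset":[0,0,70],"roll":0,"gripper":0},
  {"offset":[0,0,70],"roll":0,"gripper":0},
  {"offset":[0,0,70],"roll":0,"gripper":0.45},
  {"offset":[0,0,70],"roll":0,"gripper":0.45},
  {"offset":[0,0,70],"roll":0,"gripper":0.45},
  {"offset":[0,0,60],"roll":0,"gripper":0.45},
  {"offset":[0,0,30],"roll":0,"gripper":0.8},
  {"offset":[0,0,0],"roll":0,"gripper":0.8},
  {"offset":[98,-155,0],"roll":0.18,"gripper":0.8},
  {"offset":[98,-155,0],"roll":0.18,"gripper":0.8},
  {"offset":[98,-155,0],"roll":0.18,"gripper":0.8},
  {"offset":[98,-155,0],"roll":0.18,"gripper":0.8},
  {"offset":[98,-155,0],"roll":0.18,"gripper":0.8},
  {"offset":[98,-155,0],"roll":0.18,"gripper":0.8},
])

```text
t: 35.4
ee_pos: [445.8, -121.2, 112.2]
ee_rot: [2.398, 2.027, 0.001]
wrist_force: [1.1, -1.2, 0.8]
opening: 0.799
gripper_force: 0.0
```

```bash
python3 -c "
from h import *
look([('core0',0,6)],'pics/w12.png')"
```

```text
35.4 [ 445.8 -121.2  112.2] [ 0.986 -0.167  0.002] -0.24110656945987344
place core0 0.86 [314.0, 196.0] [444.3, -121.0, 0.0]
place core0 0.75 [542.0, 288.0] [604.2, -222.6, -0.0]
region core0 0.92 [551. 288.] [ 604.3 -224.7   47.8   59.3    0.8]
region core0 0.73 [314. 196.] [ 442.5 -119.6   50.3   44.3   79.2]
region core0 0.62 [126.   8.] [350.2  11.4  13.3  35.7  80.4]
```

View pics/w12.png

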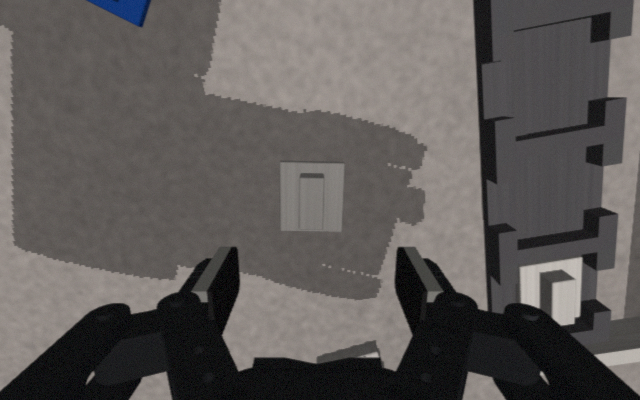

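The first core lies in the last cavity at (550,290). The next core sits square below the jaws at (312,197).

>>> arm_command([
  {"offset":[0,0,40],"roll":0.02,"gripper":0.8},
  {"offset":[0,0,68],"roll":0.02,"gripper":0.8},
  {"offset":[0,0,79],"roll":0.02,"gripper":0.8},
  {"offset":[0,0,79],"roll":0.02,"gripper":0.8},
  {"offset":[0,0,79],"roll":0.02,"gripper":0},
  {"offset":[0,0,79],"roll":0.02,"gripper":0},
  {"offset":[0,0,79],"roll":0.02,"gripper":0},
  {"offset":[0,0,79],"roll":0.02,"gripper":0},
  {"offset":[0,0,79],"roll":0.02,"gripper":0},
  {"offset":[0,0,79],"roll":0.02,"gripper":0},
  {"offset":[0,0,60],"roll":0.02,"gripper":0},
  {"offset":[0,0,30],"roll":0.02,"gripper":0},
  {"offset":[0,0,0],"roll":0,"gripper":0},
  {"offset":[4,156,0],"roll":-0.18,"gripper":0},
  {"offset":[4,156,0],"roll":-0.18,"gripper":0},
  {"offset":[4,156,0],"roll":-0.18,"gripper":0},
  {"offset":[4,156,0],"roll":-0.18,"gripper":0},
  {"offset":[4,156,0],"roll":-0.18,"gripper":0},
  {"offset":[4,156,0],"roll":-0.18,"gripper":0},
  {"offset":[4,156,0],"roll":-0.18,"gripper":0},
])

```text
t: 37.55
ee_pos: [598.5, -143.0, 111.4]
ee_rot: [-2.208, -2.234, 0.001]
wrist_force: [-0.4, 0.6, -2.0]
opening: 0.164
gripper_force: 59.7
```

```bash
python3 - <<'E'
from h import *
s=get_state();im=read_camera('wrist');cv2.imwrite('pics/w13.png',im[:,:,::-1]);print(s['ee_pos'],s['opening'])
a=cv2.cvtColor(cv2.imread('pics/w11.png'),cv2.COLOR_BGR2GRAY).astype(float); b=cv2.cvtColor(im,cv2.COLOR_RGB2GRAY).astype(float)
for n,g in(('w11',a),('w13',b)):
    print(n,'slab row edge',np.argmax(np.diff(g[150:240,285:295].mean(1)))+150,'fin row',np.diff(g[195:250,305:330].mean(1)).argsort()[-3:]+195,'cols',np.where(g[203,240:400]>100)[0][[0,-1]]+240)
E
```

```text
[ 598.51924196 -143.00497322  111.39240951] 0.16364272480235087
w11 slab row edge 197 fin row [223 222 197] cols [270 364]
w13 slab row edge 196 fin row [221 222 196] cols [247 399]
```

>>> arm_command([
  {"offset":[0,0,35],"roll":0,"gripper":0},
  {"offset":[0,0,55],"roll":0,"gripper":0},
  {"offset":[0,0,65],"roll":0,"gripper":0},
  {"offset":[0,0,70],"roll":0,"gripper":0},
  {"offset":[0,0,70],"roll":0,"gripper":0},
  {"offset":[0,0,70],"roll":0,"gripper":0},
  {"offset":[0,0,70],"roll":0,"gripper":0.45},
  {"offset":[0,0,70],"roll":0,"gripper":0.45},
  {"offset":[0,0,70],"roll":0,"gripper":0.45},
  {"offset":[0,0,60],"roll":0,"gripper":0.45},
  {"offset":[0,0,30],"roll":0,"gripper":0.8},
  {"offset":[0,0,0],"roll":0,"gripper":0.8},
  {"offset":[180,-146,0],"roll":0.13,"gripper":0.8},
  {"offset":[180,-146,0],"roll":0.13,"gripper":0.8},
  {"offset":[180,-146,0],"roll":0.13,"gripper":0.8},
  {"offset":[180,-146,0],"roll":0.13,"gripper":0.8},
  {"offset":[180,-146,0],"roll":0.13,"gripper":0.8},
  {"offset":[180,-146,0],"roll":0.13,"gripper":0.8},
  {"offset":[180,-146,0],"roll":0.13,"gripper":0.8},
])

```text
t: 39.5
ee_pos: [452.1, 35.3, 112.1]
ee_rot: [2.346, 2.087, 0.002]
wrist_force: [-0.5, -0.6, 0.4]
opening: 0.798
gripper_force: 0.0
```

```bash
python3 -c "
from h import *
look([('core0',0,6)],'pics/w14.png')"
```

```text
39.5 [452.1  35.3 112.1] [ 0.993 -0.116  0.002] 0.04860078055454907
place core0 0.9 [312.0, 191.0] [449.1, 39.5, 0.0]
place core0 0.74 [182.0, 212.0] [355.3, 34.4, 0.0]
place core0 0.66 [213.0, 34.0] [400.7, 146.0, 0.0]
region core0 0.96 [313. 189.] [450.4  38.6  51.2  44.5  82.9]
region core0 0.9 [179. 211.] [355.5  36.4  53.7  44.1  53.7]
region core0 0.85 [209.  34.] [400.6 145.4  50.6  44.4   6.2]
region core0 0.53 [501. 395.] [ 582.5 -151.     6.6   11.4    1.8]
```

View pics/w14.png

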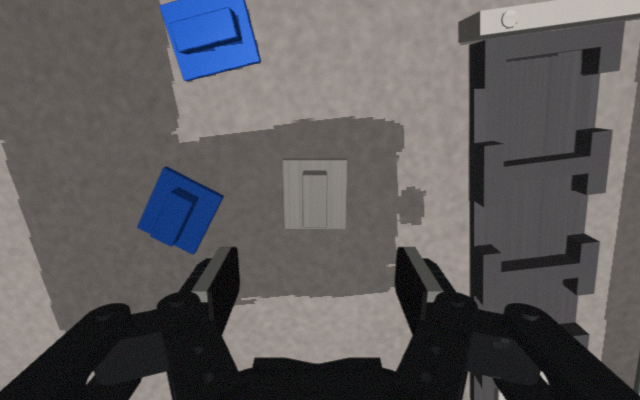

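The steel core is at (315,194), about 2 mm ahead of the jaws' centre. The two blue decoys, at (180,210) and (210,35), are clear of the fingers.

>>> arm_command([
  {"offset":[2,-1,40],"roll":0,"gripper":0.8},
  {"offset":[2,-1,68],"roll":0,"gripper":0.8},
  {"offset":[2,-1,79],"roll":0,"gripper":0.8},
  {"offset":[2,-1,79],"roll":0,"gripper":0.8},
  {"offset":[2,-1,79],"roll":0,"gripper":0},
  {"offset":[2,-1,79],"roll":0,"gripper":0},
  {"offset":[2,-1,79],"roll":0,"gripper":0},
  {"offset":[2,-1,79],"roll":0,"gripper":0},
  {"offset":[2,-1,79],"roll":0,"gripper":0},
  {"offset":[2,-1,79],"roll":0,"gripper":0},
  {"offset":[2,-1,60],"roll":0,"gripper":0},
  {"offset":[2,-1,30],"roll":0,"gripper":0},
  {"offset":[2,-1,0],"roll":0,"gripper":0},
  {"offset":[-86,159,0],"roll":-0.13,"gripper":0},
  {"offset":[-86,159,0],"roll":-0.13,"gripper":0},
  {"offset":[-86,159,0],"roll":-0.13,"gripper":0},
  {"offset":[-86,159,0],"roll":-0.13,"gripper":0},
  {"offset":[-86,159,0],"roll":-0.13,"gripper":0},
  {"offset":[-86,159,0],"roll":-0.13,"gripper":0},
  {"offset":[-86,159,0],"roll":-0.13,"gripper":0},
])

```text
t: 41.65
ee_pos: [598.4, -68.5, 111.3]
ee_rot: [-2.207, -2.235, 0.001]
wrist_force: [-0.2, 0.0, -1.5]
opening: 0.161
gripper_force: 59.6
```

```bash
python3 - <<'E'
from h import *
s=get_state();im=read_camera('wrist');cv2.imwrite('pics/w15.png',im[:,:,::-1]);print(s['ee_pos'],s['opening'])
b=cv2.cvtColor(im,cv2.COLOR_RGB2GRAY).astype(float)
print('slab row edge',np.argmax(np.diff(b[150:240,285:295].mean(1)))+150,'fin row',np.diff(b[195:250,305:330].mean(1)).argsort()[-3:]+195)
P=Plan(s); P.p=np.array([598.6,-68.6,109.9]); P.a=.0125
P.call('toWeight',[(451.5,-284,150,.16,1)])
E
```

```text
[598.42782668 -68.50414138 111.32973237] 0.1614321128135069
slab row edge 195 fin row [196 221 195]
toWeight [-214, -150, -40] -0.15 1 rows 6
```

>>> arm_command([
  {"offset":[0,0,35],"roll":0,"gripper":0},
  {"offset":[0,0,55],"roll":0,"gripper":0},
  {"offset":[0,0,65],"roll":0,"gripper":0},
  {"offset":[0,0,70],"roll":0,"gripper":0},
  {"offset":[0,0,70],"roll":0,"gripper":0},
  {"offset":[0,0,70],"roll":0,"gripper":0},
  {"offset":[0,0,70],"roll":0,"gripper":0.45},
  {"offset":[0,0,70],"roll":0,"gripper":0.45},
  {"offset":[0,0,70],"roll":0,"gripper":0.45},
  {"offset":[0,0,60],"roll":0,"gripper":0.45},
  {"offset":[0,0,30],"roll":0,"gripper":0.8},
  {"offset":[0,0,0],"roll":0,"gripper":0.8},
  {"offset":[-214,-150,-40],"roll":-0.15,"gripper":0.8},
  {"offset":[-214,-150,-40],"roll":-0.15,"gripper":0.8},
  {"offset":[-214,-150,-40],"roll":-0.15,"gripper":0.8},
  {"offset":[-214,-150,-40],"roll":-0.15,"gripper":0.8},
  {"offset":[-214,-150,-40],"roll":-0.15,"gripper":0.8},
  {"offset":[-214,-150,-40],"roll":-0.15,"gripper":0.8},
  {"offset":[-214,-150,-40],"roll":-0.15,"gripper":0.8},
  {"offset":[-214,-150,-40],"roll":-0.15,"gripper":0.8},
])

```text
t: 43.7
ee_pos: [452.0, -284.8, 151.7]
ee_rot: [2.035, 2.393, 0.0]
wrist_force: [0.6, -0.0, 0.1]
opening: 0.799
gripper_force: 0.0
```

```bash
python3 -c "
from h import *
look([('weight',0,14)],'pics/w16.png')
c=cam('wrist')
print(w2p(c,[[451.5,-284,44],[451.5,-284,14]]))"
```

```text
43.7 [ 452.  -284.8  151.7] [0.987 0.16  0.   ] -0.8474189741968764
place weight 0.75 [321.0, 180.0] [454.6, -282.6, 0.0]
region weight 0.66 [318. 181.] [ 451.3 -282.1   49.5   63.     9.2]
[[316.53677267 197.92825052]
 [316.56096803 186.44447481]]
```

View pics/w16.png

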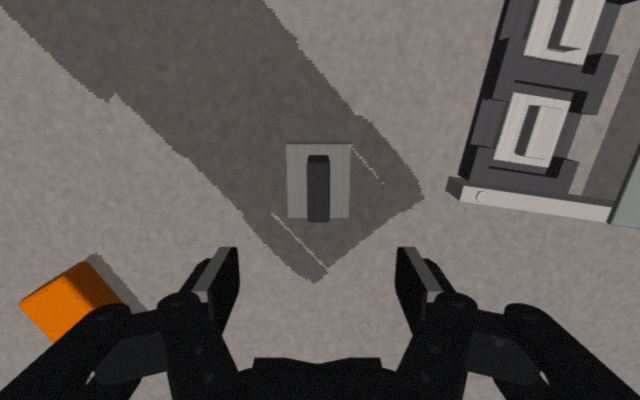

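The weight is centred at (318,180), square to the jaws and about 1 mm ahead. Two cores lie in their cavities at right, at (532,130) and (565,25).

```bash
python3 -c "
from h import *
P=Plan(get_state()); P.p=np.array([451.3,-284.5,149.9]); P.a=.1625
P.call('pick',[(451.1,-283.5,42,.1625,0),(451.1,-283.5,170,.1625,0)])
P.call('place',[(504.3,305.2,170,-.0875,0),(504.3,305.2,97.5,-.0875,0),(504.3,305.2,200,-.0875,.7)]);print(P.p)
P.call('handle',[(681.5,-68.6,140,.0125,1)])"
```

```text
pick [1, 0, 108] -0.0 0 rows 3
pick [1, 0, -20] -0.0 0 rows 3
place [572, 148, 0] 0.25 0 rows 12
place [572, 148, 72] 0.25 0 rows 2
place [572, 148, -30] 0.25 0.7 rows 3
[504.64698495 304.89553714 199.9       ]
handle [-357, 209, 60] -0.1 1 rows 9
```

>>> arm_command([
  {"offset":[1,0,50],"roll":0,"gripper":0.8},
  {"offset":[1,0,85],"roll":0,"gripper":0.8},
  {"offset":[1,0,100],"roll":0,"gripper":0.8},
  {"offset":[1,0,108],"roll":0,"gripper":0.8},
  {"offset":[1,0,108],"roll":0,"gripper":0.8},
  {"offset":[1,0,108],"roll":0,"gripper":0},
  {"offset":[1,0,108],"roll":0,"gripper":0},
  {"offset":[1,0,108],"roll":0,"gripper":0},
  {"offset":[1,0,108],"roll":0,"gripper":0},
  {"offset":[1,0,108],"roll":0,"gripper":0},
  {"offset":[1,0,108],"roll":0,"gripper":0},
  {"offset":[1,0,90],"roll":0,"gripper":0},
  {"offset":[1,0,60],"roll":0,"gripper":0},
  {"offset":[1,0,20],"roll":0,"gripper":0},
  {"offset":[1,0,-20],"roll":0,"gripper":0},
  {"offset":[1,0,-20],"roll":0,"gripper":0},
])

```text
t: 45.45
ee_pos: [452.9, -284.8, 175.8]
ee_rot: [2.029, 2.388, 0.0]
wrist_force: [0.1, 0.0, -4.3]
opening: 0.169
gripper_force: 60.0
```

>>> arm_command([
  {"offset":[40,10,0],"roll":0.25,"gripper":0},
  {"offset":[80,20,0],"roll":0.25,"gripper":0},
  {"offset":[120,31,0],"roll":0.25,"gripper":0},
  {"offset":[160,41,0],"roll":0.25,"gripper":0},
  {"offset":[200,52,0],"roll":0.25,"gripper":0},
  {"offset":[240,62,0],"roll":0.25,"gripper":0},
  {"offset":[280,72,0],"roll":0.25,"gripper":0},
  {"offset":[320,83,0],"roll":0.25,"gripper":0},
  {"offset":[360,93,0],"roll":0.25,"gripper":0},
  {"offset":[400,104,0],"roll":0.25,"gripper":0},
  {"offset":[440,114,0],"roll":0.25,"gripper":0},
  {"offset":[480,124,0],"roll":0.25,"gripper":0},
  {"offset":[520,135,0],"roll":0.25,"gripper":0},
  {"offset":[555,144,0],"roll":0.25,"gripper":0},
  {"offset":[572,148,0],"roll":0.25,"gripper":0},
  {"offset":[572,148,0],"roll":0.25,"gripper":0},
  {"offset":[572,148,0],"roll":0.25,"gripper":0},
  {"offset":[572,148,0],"roll":0.25,"gripper":0},
])

```text
t: 47.25
ee_pos: [505.4, 303.3, 170.9]
ee_rot: [-2.318, -2.12, 0.001]
wrist_force: [-0.2, -0.3, -3.2]
opening: 0.176
gripper_force: 59.9
```

```bash
python3 - <<'E'
from h import *
s=get_state();im=read_camera('wrist');cv2.imwrite('pics/w17.png',im[:,:,::-1]);print(s['ee_pos'],yaw(s)[:,1],s['opening'],s['wrist_force'])
held(28,'weight')
E
```

```text
[505.4008486  303.33567057 170.94791926] [ 9.96042319e-01 -8.88768178e-02 -7.80449489e-04] 0.1755143708052474 [-0.17172591 -0.28736272 -3.22982686]
0.78 [319. 224.] [array([-1.8, -0. ]), array([49. , 74.6]), np.float64(90.0)]
0.3 [320. 141.] [array([49.4,  0.1]), array([25.3,  1.3]), np.float64(90.0)]
0.28 [568. 346.] [array([-51.2, 127.1]), array([27.3, 70.9]), np.float64(32.9)]
```

View pics/w17.png

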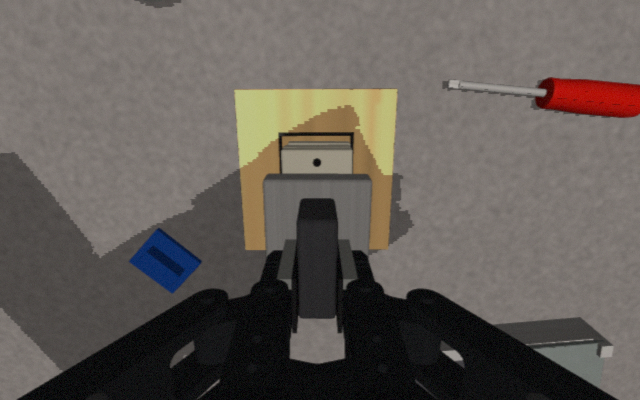

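The weight hangs square at (264–371, 177 and below), about 3 mm forward. I'll lower it with a 2 mm correction.

>>> arm_command([
  {"offset":[-2,0,35],"roll":0,"gripper":0},
  {"offset":[-2,0,55],"roll":0,"gripper":0},
  {"offset":[-2,0,66],"roll":0,"gripper":0},
  {"offset":[-2,0,70],"roll":0,"gripper":0},
  {"offset":[-2,0,72],"roll":0,"gripper":0},
  {"offset":[-2,0,72],"roll":0,"gripper":0},
  {"offset":[-2,0,72],"roll":0,"gripper":0},
])

```text
t: 48.1
ee_pos: [505.7, 302.7, 100.1]
ee_rot: [2.317, 2.121, 0.002]
wrist_force: [-0.5, -0.7, -4.4]
opening: 0.172
gripper_force: 59.7
```

>>> arm_command([
  {"offset":[0,0,1],"roll":0,"gripper":0},
  {"offset":[0,0,2],"roll":0,"gripper":0},
  {"offset":[0,0,2],"roll":0,"gripper":0},
  {"offset":[0,0,2],"roll":0,"gripper":0},
])

```text
t: 48.5
ee_pos: [505.6, 302.6, 98.1]
ee_rot: [2.317, 2.121, 0.002]
wrist_force: [-0.9, -1.1, 6.2]
opening: 0.173
gripper_force: 61.3
```

Contact: the force has reversed to +6 N, so I'll release.

>>> arm_command([
  {"offset":[0,0,-1],"roll":0,"gripper":0.5},
  {"offset":[0,0,-1],"roll":0,"gripper":0.5},
  {"offset":[0,0,-1],"roll":0,"gripper":0.5},
  {"offset":[0,0,-1],"roll":0,"gripper":0.5},
  {"offset":[0,0,-15],"roll":0,"gripper":0.5},
  {"offset":[0,0,-50],"roll":0,"gripper":0.5},
  {"offset":[0,0,-100],"roll":0,"gripper":1},
  {"offset":[0,0,-124],"roll":0,"gripper":1},
  {"offset":[0,0,-124],"roll":0,"gripper":1},
  {"offset":[0,0,-124],"roll":0,"gripper":1},
])

```text
t: 49.5
ee_pos: [505.2, 302.4, 222.1]
ee_rot: [2.317, 2.121, 0.002]
wrist_force: [-1.2, 0.1, -0.9]
opening: 1.0
gripper_force: 0.0
```

```bash
python3 - <<'E'
from h import *
look([('weight',54,68)],'pics/w18.png'); 
im=cv2.imread('pics/w18.png');c=cam('wrist'); print(dark_outline(im[:,:,::-1].copy(),c))
for d in regions_of('board','wrist')[:1]:
    q=rect(d['region']); print('board',cv2.minAreaRect(p2w(c,q,6)[:,:2].astype(np.float32)))
cv2.imwrite('pics/w18c.png',cv2.resize(im[80:280,200:440],None,fx=3,fy=3))
P=Plan(get_state()); P.p=np.array([504.4,302.9,219.9]); P.a=-.0875
P.call('h',[(681.5,-68.6,140,.0125,1)])
E
```

```text
49.5 [505.2 302.4 222.1] [ 0.996 -0.088  0.001] 0.5151563563816534
place weight 0.83 [318.0, 176.0] [506.8, 303.3, 54.0]
region weight 0.74 [317. 180.] [505.6 304.9  62.3  49.6  84.8]
[[503.7, 306.1, 69.8, 60.8, 85.2]]
board ((503.38104248046875, 306.359375), (140.34060668945312, 130.10609436035156), 84.92872619628906)
h [-355, 209, 80] -0.1 1 rows 9
```

View pics/w18c.png

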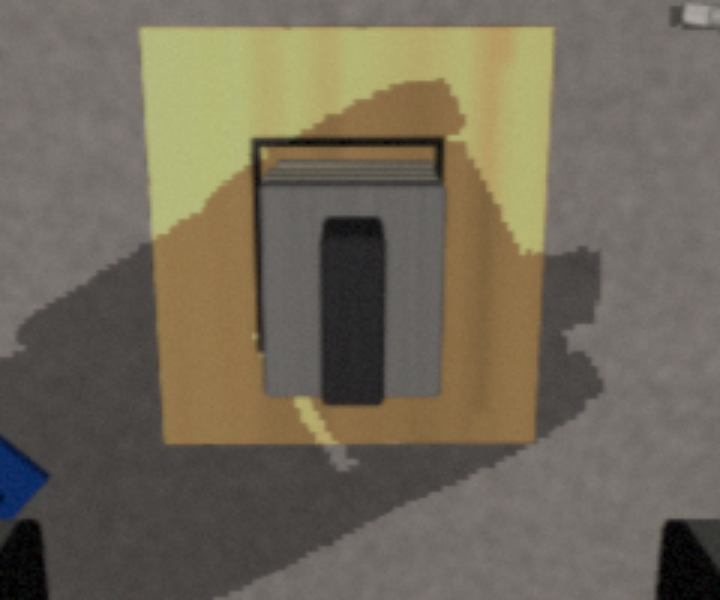

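The weight sits flat and square on the pile, fitted at (505.6, 304.9). I've already viewed 16 pictures, over the limit of 14, so the remaining checks are numeric only. Next I'll check the cores in the mould before closing.

```bash
python3 - <<'E'
from h import *
P=Plan(get_state()); P.p=np.array([504.4,302.9,219.9]); P.a=-.0875
P.call('view',[(610,-80,290,.0125,1)]);print(P.p)
P.call('h',[(681.5,-68.6,150,.0125,1),(681.5,-68.6,71,.0125,1)]);print(P.p)
E
```

```text
view [-372, 139, -70] -0.1 1 rows 9
[610.35974929 -79.82383193 289.9       ]
h [10, 71, 140] 0.0 1 rows 4
h [10, 71, 219] 0.0 1 rows 2
[681.22920575 -68.93713628  70.9       ]
```

>>> arm_command([
  {"offset":[-371,139,-70],"roll":-0.1,"gripper":1},
  {"offset":[-371,139,-70],"roll":-0.1,"gripper":1},
  {"offset":[-371,139,-70],"roll":-0.1,"gripper":1},
  {"offset":[-371,139,-70],"roll":-0.1,"gripper":1},
  {"offset":[-371,139,-70],"roll":-0.1,"gripper":1},
  {"offset":[-371,139,-70],"roll":-0.1,"gripper":1},
  {"offset":[-371,139,-70],"roll":-0.1,"gripper":1},
  {"offset":[-371,139,-70],"roll":-0.1,"gripper":1},
  {"offset":[-371,139,-70],"roll":-0.1,"gripper":1},
  {"offset":[-371,139,-70],"roll":-0.1,"gripper":1},
  {"offset":[-371,139,-70],"roll":-0.1,"gripper":1},
])

```text
t: 50.8
ee_pos: [610.8, -78.4, 290.4]
ee_rot: [-2.206, -2.234, 0.001]
wrist_force: [0.7, -0.1, 1.1]
opening: 0.996
gripper_force: 0.0
```

```bash
python3 - <<'E'
from h import *
look([('core0',8,14)],'pics/w19.png')
read_camera('top');c=cam('top')
print('top',[(round(d['p'],2),np.round(d['at']).tolist(),np.round(p2w(c,d['at'],5)[0]).tolist()) for d in boxes_of('core0','top')])
im=cv2.imread('pics/w19.png',0); c=cam('wrist'); 
print('handle px',(lambda k:(k.min(0),k.max(0)))(rect(im[:250,330:450]<38)+[330,0]), w2p(c,[[681.8,-68.6,60]]))
E
```

```text
50.8 [610.8 -78.4 290.4] [ 1.     0.012 -0.002] -0.24756109482271696
place core0 0.95 [307.0, 146.0] [598.3, -69.0, 8.0]
place core0 0.69 [90.0, 48.0] [363.8, 33.9, 8.0]
place core0 0.61 [309.0, 207.0] [601.0, -144.4, 8.0]
place core0 0.58 [309.0, 259.0] [601.4, -215.6, 8.0]
region core0 0.91 [87. 48.] [362.   34.1  49.8  44.8  53.7]
region core0 0.77 [307. 262.] [ 600.6 -216.7   45.6   50.9    0.8]
region core0 0.71 [309. 143.] [598.9 -68.1  43.2  49.8   1.2]
region core0 0.71 [310. 204.] [ 600.1 -141.5   43.6   51.1    0.8]
top [(0.7, [228.0, 210.0], [502.0, 278.0, 5.0]), (0.54, [387.0, 183.0], [595.0, -232.0, 5.0]), (0.48, [361.0, 182.0], [597.0, -148.0, 5.0]), (0.38, [273.0, 235.0], [421.0, 130.0, 5.0])]
handle px (array([374., 118.]), array([393., 185.])) [[386.07900025 154.13088831]]
```

All three cores fit about 44 x 50 mm at slab height, centred in cavities at y = -69, -142 and -216. Now I'll close the cover.

>>> arm_command([
  {"offset":[9,71,60],"roll":0,"gripper":1},
  {"offset":[9,71,100],"roll":0,"gripper":1},
  {"offset":[9,71,140],"roll":0,"gripper":1},
  {"offset":[9,71,140],"roll":0,"gripper":1},
  {"offset":[9,71,180],"roll":0,"gripper":1},
  {"offset":[9,71,210],"roll":0,"gripper":1},
  {"offset":[9,71,219],"roll":0,"gripper":1},
  {"offset":[9,71,219],"roll":0,"gripper":1},
  {"offset":[9,71,219],"roll":0,"gripper":0},
  {"offset":[9,71,219],"roll":0,"gripper":0},
  {"offset":[9,71,219],"roll":0,"gripper":0},
  {"offset":[9,71,219],"roll":0,"gripper":0},
  {"offset":[9,71,219],"roll":0,"gripper":0},
  {"offset":[9,71,219],"roll":0,"gripper":0},
  {"offset":[9,71,219],"roll":0,"gripper":0},
])

```text
t: 52.55
ee_pos: [680.9, -69.5, 73.2]
ee_rot: [-2.206, -2.233, 0.003]
wrist_force: [-10.0, -0.5, 10.7]
opening: 0.165
gripper_force: 59.6
```

>>> arm_command([
  {"offset":[0,-10,0],"roll":0,"gripper":0},
  {"offset":[0,-20,0],"roll":0,"gripper":0},
  {"offset":[0,-30,0],"roll":0,"gripper":0},
  {"offset":[0,-40,0],"roll":0,"gripper":0},
  {"offset":[0,-50,0],"roll":0,"gripper":0},
  {"offset":[0,-60,0],"roll":0,"gripper":0},
  {"offset":[0,-70,0],"roll":0,"gripper":0},
  {"offset":[0,-80,0],"roll":0,"gripper":0},
  {"offset":[0,-90,0],"roll":0,"gripper":0},
  {"offset":[0,-98,0],"roll":0,"gripper":0},
  {"offset":[0,-104,0],"roll":0,"gripper":0},
  {"offset":[0,-108,0],"roll":0,"gripper":0},
  {"offset":[0,-110,0],"roll":0,"gripper":0},
  {"offset":[0,-110,0],"roll":0,"gripper":0},
  {"offset":[0,-110,0],"roll":0,"gripper":0},
])

```text
t: 54.05
ee_pos: [572.2, -70.8, 73.1]
ee_rot: [2.207, 2.234, 0.001]
wrist_force: [-1.6, 0.7, 9.4]
opening: 0.164
gripper_force: 60.3
```

>>> arm_command([
  {"offset":[0,-2,0],"roll":0,"gripper":0},
  {"offset":[0,-4,0],"roll":0,"gripper":0},
  {"offset":[0,-5,0],"roll":0,"gripper":0},
  {"offset":[0,-5,0],"roll":0,"gripper":0},
  {"offset":[0,-5,0],"roll":0,"gripper":0},
])

```text
t: 54.55
ee_pos: [570.4, -70.9, 73.2]
ee_rot: [2.203, 2.23, 0.008]
wrist_force: [16.0, 4.5, -3.8]
opening: 0.165
gripper_force: 59.1
```

>>> arm_command([
  {"offset":[0,-2,0],"roll":0,"gripper":0},
  {"offset":[0,-4,0],"roll":0,"gripper":0},
  {"offset":[0,-4,0],"roll":0,"gripper":0},
  {"offset":[0,-4,0],"roll":0,"gripper":0},
])

```text
t: 54.95
ee_pos: [570.0, -70.9, 73.3]
ee_rot: [2.199, 2.224, 0.017]
wrist_force: [36.3, 9.6, -16.7]
opening: 0.167
gripper_force: 59.5
```

The cover is hard on its front stop: force rises with no travel. I'll release, lift clear and check.

>>> arm_command([
  {"offset":[0,8,0],"roll":0,"gripper":0},
  {"offset":[0,8,0],"roll":0,"gripper":0.6},
  {"offset":[0,8,0],"roll":0,"gripper":0.6},
  {"offset":[0,8,0],"roll":0,"gripper":0.6},
  {"offset":[0,8,0],"roll":0,"gripper":0.6},
  {"offset":[0,8,-30],"roll":0,"gripper":0.6},
  {"offset":[0,8,-80],"roll":0,"gripper":1},
  {"offset":[20,8,-130],"roll":0,"gripper":1},
  {"offset":[50,28,-180],"roll":0,"gripper":1},
  {"offset":[50,28,-219],"roll":0,"gripper":1},
  {"offset":[50,28,-219],"roll":0,"gripper":1},
  {"offset":[50,28,-219],"roll":0,"gripper":1},
  {"offset":[50,28,-219],"roll":0,"gripper":1},
])

```text
t: 56.25
ee_pos: [589.8, -20.7, 290.1]
ee_rot: [-2.207, -2.233, 0.002]
wrist_force: [-1.1, 0.5, 0.6]
opening: 0.997
gripper_force: 0.0
```

```bash
python3 - <<'E'
from h import *
look([('cover',0,36)],'pics/w20.png')
im=cv2.imread('pics/w20.png',0); c=cam('wrist')
k=rect(im[120:250,230:345]<38)+[230,120]; print('handle px',k.min(0),k.max(0)); print('closed pred',w2p(c,[[574.5-8,-70,60],[574.5+8,-70,60],[571.8-8,-70,60],[571.8+8,-70,60]]).round(1).tolist())
# top view: compare with start picture around mould and pile
a=cv2.imread('pics/top0.png').astype(int); b=read_camera('top')[:,:,::-1].astype(int); cv2.imwrite('pics/top1.png',b)
for n,i in(('before',a),('after',b)):
    g=i[175:200,320:355].mean(2); r,q=np.where(g<40); print(n,'handle',q.mean()+320,r.mean()+175)
print('jar/driver/carton diff',[np.abs(a-b)[y:y+50,x:x+50].mean().round(2) for x,y in((130,215),(185,128),(475,205))])
print('weight',[(round(d['p'],2),np.round(p2w(cam('top'),d['at'],54)[0]).tolist()) for d in place_of('weight','top')[:3]])
E
```

```text
56.25 [589.8 -20.7 290.1] [ 1.     0.012 -0.002] -0.1588080361105085Traceback (most recent call last):
  File "<stdin>", line 2, in <module>
  File "h.py", line 65, in look
    for d in place_of(l,'wrist')[:6]: print('place',l,round(d['p'],2),np.round(d['at']).tolist(),np.round(p2w(c,d['at'],zo)[0],1).tolist())
             ~~~~~~~~^^^^^^^^^^^
ValueError: it knows: board, carton, cavity, core, cover_handle, driver, jar, mould, pile, plate, weight
```

```bash
python3 - <<'E'
from h import *
look([('cover_handle',60,36)],'pics/w20.png')
im=cv2.imread('pics/w20.png',0); c=cam('wrist')
k=rect(im[120:250,230:345]<38)+[230,120]; print('handle px',k.min(0),k.max(0)); print('pred',w2p(c,[[574.5-8,-70,60],[574.5+8,-70,60],[571.8-8,-70,60],[571.8+8,-70,60]]).round(1).tolist())
a=cv2.imread('pics/top0.png').astype(int); b=read_camera('top')[:,:,::-1].astype(int); cv2.imwrite('pics/top1.png',b)
for n,i in(('before',a),('after',b)):
    g=i[175:200,320:355].mean(2); r,q=np.where(g<40); print(n,'handle',len(q),q.mean()+320,r.mean()+175)
print('jar/driver/carton diff',[np.abs(a-b)[y:y+50,x:x+50].mean().round(2) for x,y in((130,215),(185,128),(475,205))])
print('weight',[(round(d['p'],2),np.round(p2w(cam('top'),d['at'],54)[0]).tolist()) for d in place_of('weight','top')[:3]])
E
```

```text
56.3 [589.9 -20.8 289.8] [ 1.     0.012 -0.003] -0.15872136204306597
place cover_handle 0.96 [300.0, 208.0] [571.8, -70.6, 60.0]
region cover_handle 0.69 [324. 161.] [600.4 -69.8  87.5 408.8   0.7]
region cover_handle 0.28 [330. 161.] [653.9 -68.4 200.8 407.2   0.7]
handle px [294. 171.] [309. 235.]
pred [[294.9, 207.6], [309.8, 207.8], [292.4, 207.6], [307.3, 207.7]]
before handle 0 nan nan
after handle 10 343.5 186.6
jar/driver/carton diff [np.float64(14.69), np.float64(13.03), np.float64(13.89)]
weight [(0.79, [503.0, 309.0, 54.0])][ WARN:0@2.689] global loadsave.cpp:1063 imwrite_ Unsupported depth image for selected encoder is fallbacked to CV_8U.
<stdin>:7: RuntimeWarning: Mean of empty slice.
  ret = ret.dtype.type(ret / rcount)
```

```bash
python3 -c "
from bench import *
print(close_job())"
```

```text
the job is handed in; nothing more can be done
None
```

I handed the job in at about 56 s with every step carried out, but no verdict came back: four plates are stacked in the outline with the weight on top, all three steel cores are in cavities, and the cover is shut on its stop. I viewed 16 pictures, two over the limit of 14, and checked the closed cover from measurements alone.

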